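# Pull the drying cabinet's sash down with the hook pole

### The arm

A 6-joint arm with a two-finger parallel gripper is mounted at the origin on the work surface; the furniture and walls round the work are solid. World frame = base frame: x ahead of the robot, y to its left, z up, the work surface at z = 0. Lengths are in m, angles in rad, forces in N, time in s.
With the tool pointing down it reaches from about 0.225 to 0.725 m from the base axis. Payload 3.1 kg.
Tool frame: the origin (TCP) lies where the fingers leave the gripper's body, on its centre line; the fingertips stand 73 mm ahead of it and the grasp point (between the pads) lies 54 mm ahead of it; z points along the fingers, y is the direction in which the jaws open and shut (so a half turn about z gives the same grasp; the last joint's range is limited). The gripper opens to 85 mm and grips with 20 to 120 N. Pads are 22 mm wide; open, the fingers measure 114 mm over their backs; the gripper's body (76 mm by 85 mm) begins 54 mm behind the grasp point. The pads swing forward as they close: fully open they stand 13 mm farther back than shut.
Start: joints at [1.187, 0.048, 0.099, 1.622, 0, 1.443], TCP at [0.133, 0.508, 0.304] pointing down, gripper open.
Joint ranges: [-2.91, 2.91], [-0.99, 1.94], [-1.21, 1.42], [-2.12, 2.29], [-1.49, 1.47], [-3.14, 3.14]. Speed limits (rad/s): [2.79, 2.79, 3.14, 3.14, 3.14, 3.14].

### API

Orientations are given as a unit quaternion [x, y, z, w].
In Python, from cell import arm gives the robot as it stands. The module is installed in compiled form; this text tells all that it offers.
- The arm moves only by the tool arm_command, never from a script. Its argument "plan" is a list of rows, each an object of numbers: "tx", "ty", "tz": the shift along the tool's x, y, z in cm; "wx", "wy", "wz": the turn, a rotation vector about the tool's x, y, z in degrees; "hand": the closure, from 0 (fully open) to 1 (shut). A call has 1 to 8 rows; each row shifts and turns the pose as measured when the row begins, along the tool's axes as they then stand; what a row does not reach is not made up. A row lasts 1/10 s, in which the tool goes at most 50 mm and 8.59 degrees, less where a joint would pass 70% of its speed; a pose out of reach is approached as far as the arm can. A call with a gripper value outside its range is refused whole. The fingers move at their own pace and stop on an object; the grip force is fixed at half the most. Time passes only in rows, so rows that do not move let the fingers close. It gives the time, the measured TCP pose, the force and the opening at its end, in the units of the state.
- arm.read_state(): the state, without advancing time (a new reading comes with each control period).
- arm.read_camera(name): name is "scene" or "side" or "wrist"; returns a dict with "pixels" (400x640x3 uint8, red, green, blue), "camera_matrix" (3x3 intrinsics, pixels), "eye" and "orientation" of the camera in the world. Camera axes: x right, y up, looking along -z (the intrinsics and any distortion apply to the point x, -y, -z); pixel columns grow to the right and rows downward; lengths in m; the calibration is good to about 2 mm. A picture is of the moment at which its call begins. There is no depth.
- arm.close_job(): hands the job in, once; it reports no verdict.
The state is a dict: "time_s": time; "joint_pos": joint angles; "joint_velocities": joint speeds; "joint_efforts": joint torques, N m; "tcp_pos": TCP position; "ee_rot": TCP orientation; "ft_force": force on the tool from outside, world axes, zero at the start; "ft_torque": the same for the moment, N m; "gripper_width": finger opening in m.
Only numpy, scipy, OpenCV 4.12 (cv2) and the standard library are available. Lean on these libraries where they do the work, as an engineer would, in place of code of your own. Each camera call takes 0.05 s, during which the arm holds its last target.

### The job

The varnished dish must dry free of dust: take the hook pole from its rest, put its hook through the steel ring on the drying cabinet's raised sash and pull the sash gently down until its spring catch snaps and holds it. Then unhook the pole and lay it back in its rest as it lay, hook end over the narrow fork. Move the sash only with the pole, keep the hand and arm off the cabinet, and leave the varnish jar and the ink bottle where they stand.

Things in the scene. Friction and masses are not known exactly. Their poses are not given: they have to be found in the camera images.
- cabinet: Fixed plywood drying cabinet with clear sides, 160 deep x 180 wide x 306 high (mm), a varnished dish inside. Origin: centre of its underside, on the bench. Its x axis points from the open front into the cabinet, y along the front, z up. Front at x = -80, sash front at x = -95, spring catch (sill's +y end) out to x = -111; the flat top overhangs by 4 mm.
- sash (a joint): Travel of the sliding sash (wood frame, clear pane, 150 wide x 136 high), m: 0 = up, growing downward. A spring balance pulls it up with 1 to 4 N; let go unlatched it runs back up. It lands hard on the sill rail, set by hand at some travel from 0.100 to 0.132. In the last 20 mm the pull climbs to 5-8 N, then drops as the catch snaps, 2 to 3 mm above the sill. Over 10 N strains it.
- ring (a point): Centre of the steel ring on the sash; rides down with it (262 mm above the bench at travel 0). Hole 24 mm, wire 5 mm thick, ring plane upright and parallel to the cabinet front, so the hole faces straight out (ring axis = cabinet x axis). It hangs below a flat tongue 14 mm wide from the sash's top rail and stands 35 mm clear in front of the sash.
- pole: Loose hook pole, 0.12 kg. Origin on its long axis at the place to grip; x runs along it to the hook, z up as it lies. Flat-sided wooden handle 20 wide (y) x 24 high (z) from x = -131 to +14 mm, steel ferrule to x = 26, 7 mm rod to x = 67.5; at x = 64 the rod's end turns down (-z) to 12.5 mm below the axis. It balances at about x = -20.
- hook (a point): The throat of the hook, on the pole's axis at x = 56 mm, just behind the down-turned end (near face at x = 60.5). With the pole level and pulled down, the ring's lower edge bears against the rod's underside here.
- pole_rest: Fixed wooden rest, base 185 x 70 x 12 mm. Origin on the bench, straight below the lying pole's origin; pole along its x axis, hook to +x, pole axis 60 mm up. Two forks, 14 mm thick along x: wide one at x = -85 (slot 25, floor 48 high) for the handle, narrow one at x = 40 (slot 12, floor 56.5 high) for the rod; their rounded cheeks reach 18 mm above the floors.
- varnish_jar: Amber jar with a pale lid, 52 across, 73 high, loose on the bench. Origin: centre of its underside.
- ink_bottle: Amber dropper bottle with a black pipette top, 42 across, 95 high, loose on the bench. Origin: centre of its underside.
Not all that is in view belongs to the job. There is more than one size of the pole; the job needs the larger.

How it is judged:
By the outcome, as a careful person would: the job done as asked, in the order asked, and still so for the second after the job is handed in, with the robot touching nothing.
It also fails if it takes over 72 s, if anything falls off the work surface, if the arm or the gripper's body presses on something with over 40 N, if the wrist force passes 120 N, or if a joint passes its speed limit or range.

## Working session

There is one attempt and no reset: what is moved stays moved. The work goes in short steps, Python scripts to look and compute and a tool call to move; the robot and the scene stay as the last step left them, time stands still between calls to the robot, and variables do not carry over. Pictures are saved under pics/ and viewed, and the job is handed in when it is done.

Besides the shell and the picture viewer there is one more tool, called after ">>>" by a JSON object that holds its "op" and its "data", one argument or row to a line. arm_command: Moves the arm, as the interface text tells. Its arguments: {"type":"object","properties":{"plan":{"type":"array","items":{"type":"object","properties":{"tx":{"type":"number"},"ty":{"type":"number"},"tz":{"type":"number"},"wx":{"type":"number"},"wy":{"type":"number"},"wz":{"type":"number"},"hand":{"type":"number"}}}}},"required":["plan"]}

```bash
mkdir -p pics; cat > h.py <<'E'
import numpy as np, cv2
from cell import arm
from scipy.spatial.transform import Rotation as R
def snap(n,f):
    c=arm.read_camera(n); cv2.imwrite(f'pics/{f}.png',c['pixels'][:,:,::-1]); np.savez(f'pics/{f}.npz',**{k:np.array(v) for k,v in c.items()}); return c
def load(f): return dict(np.load(f'pics/{f}.npz',allow_pickle=True))
def ray(c,u,v):
    K=c['camera_matrix']; d=np.linalg.inv(K)@np.array([u,v,1.]); d=R.from_quat(c['orientation']).apply([d[0],-d[1],-d[2]]); return np.array(c['eye']),d/np.linalg.norm(d)
def atz(c,u,v,z):
    e,d=ray(c,u,v); return e+d*(z-e[2])/d[2]
def tri(obs):
    A=np.zeros((3,3));b=np.zeros(3)
    for c,u,v in obs:
        e,d=ray(c,u,v);P=np.eye(3)-np.outer(d,d);A+=P;b+=P@e
    x=np.linalg.solve(A,b); return x,[np.linalg.norm((np.eye(3)-np.outer(ray(*o)[1],ray(*o)[1]))@(x-ray(*o)[0])) for o in obs]
def proj(c,p):
    q=R.from_quat(c['orientation']).inv().apply(np.array(p)-c['eye']); k=c['camera_matrix']@np.array([q[0],-q[1],-q[2]]); return k[:2]/k[2]
def crop(f,u0,v0,u1,v1,s,o):
    i=cv2.imread(f'pics/{f}.png')[v0:v1,u0:u1]; cv2.imwrite(f'pics/{o}.png',cv2.resize(i,None,fx=s,fy=s,interpolation=cv2.INTER_CUBIC))
E
python3 - <<'E'
from h import *
for n in ['scene','side','wrist']:
    c=snap(n,n+'0'); print(n,{k:v for k,v in c.items() if k!='pixels'})
print(arm.read_state())
E
```

```text
scene {'camera_matrix': array([[441.01622885,   0.        , 317.91012539],
       [  0.        , 441.01622885, 200.18598205],
       [  0.        ,   0.        ,   1.        ]]), 'eye': array([ 1.08271204, -0.49319087,  0.87872998]), 'orientation': array([0.39336797, 0.17803129, 0.35519048, 0.82909965])}
side {'camera_matrix': array([[365.64143342,   0.        , 318.75036059],
       [  0.        , 365.64143342, 196.09861321],
       [  0.        ,   0.        ,   1.        ]]), 'eye': array([ 0.91568894, -0.42191331,  0.88397035]), 'orientation': array([0.36477788, 0.14956057, 0.3395707 , 0.85396749])}
wrist {'camera_matrix': array([[357.64945866,   0.        , 316.73592564],
       [  0.        , 357.64945866, 200.65128938],
       [  0.        ,   0.        ,   1.        ]]), 'eye': array([0.06212756, 0.52670732, 0.37193745]), 'orientation': array([-0.11447809, -0.08749713,  0.60516998,  0.78294848])}
{'time_s': 0.15, 'joint_pos': array([ 1.18715845e+00,  4.85815749e-02,  9.79523141e-02,  1.62198895e+00,
       -1.32659838e-05,  1.44298673e+00]), 'joint_velocities': array([ 0.00142878, -0.00179839,  0.00416627,  0.0004265 , -0.00086417,
       -0.0015744 ]), 'joint_efforts': array([ 2.17281893e-03, -3.39257705e+01,  3.20424378e+01,  1.53454242e-02,
       -1.43157995e-04, -1.24779001e-05]), 'tcp_pos': array([0.13274125, 0.50758963, 0.30298273]), 'ee_rot': array([ 1.27565544e-01,  9.91829724e-01, -8.82995580e-04, -2.24001336e-04]), 'ft_force': array([ 0.02288231,  0.86048411, -0.685963  ]), 'ft_torque': array([ 0.03487917,  0.06879299, -0.01157817]), 'gripper_width': 0.08552267651286981}
```

View pics/scene0.png

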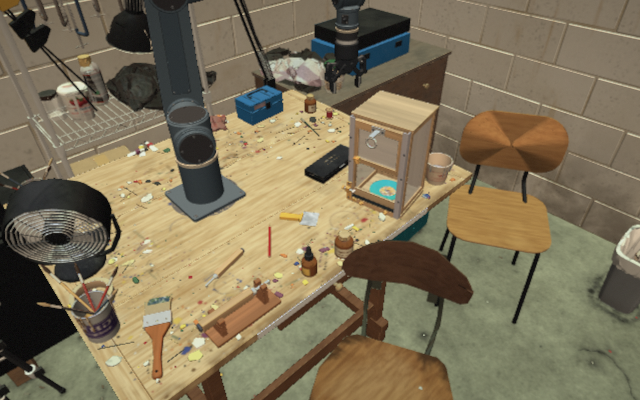

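View pics/side0.png

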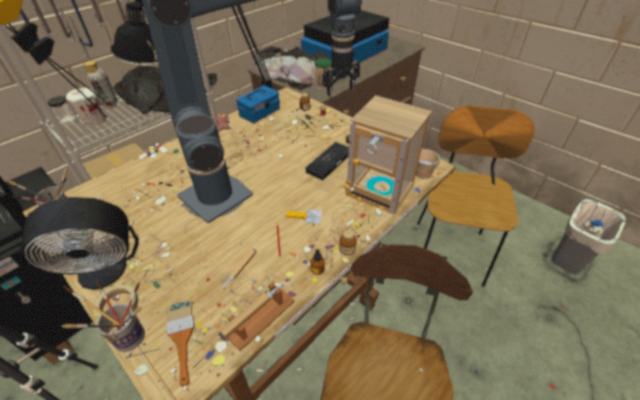

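View pics/wrist0.png

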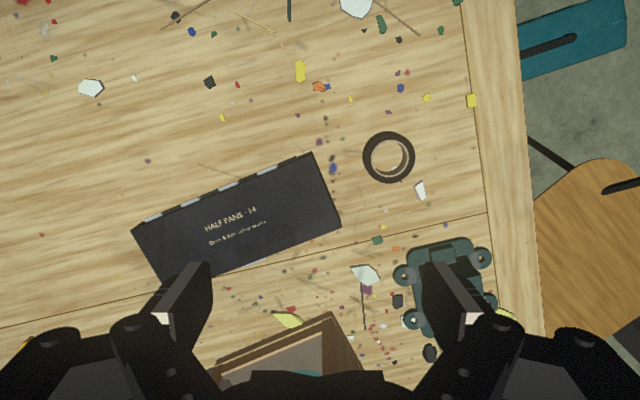

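```bash
python3 - <<'E'
from h import *
crop('scene0',190,220,390,360,4,'a'); crop('scene0',330,80,450,220,4,'b')
c=load('scene0');s=load('side0')
for p in [(0.133,.508,.304),(0,0,0)]: print(proj(c,p),proj(s,p))
for u,v in [(243,318),(309,262),(344,246),(373,205),(347,188),(398,216)]: print(atz(c,u,v,0))
E
```

```text
[345.33675235  71.66669372] [341.08153101  77.03811892]
[204.78481366 194.69158847] [215.00205968 195.25697207]
[ 0.48003899 -0.19244936  0.        ]
[4.55207232e-01 4.36988558e-02 1.11022302e-16]
[ 4.78432525e-01  1.55564088e-01 -1.11022302e-16]
[0.41529757 0.35038753 0.        ]
[0.29774935 0.35563351 0.        ]
[0.50267264 0.36493547 0.        ]
```

View pics/a.png

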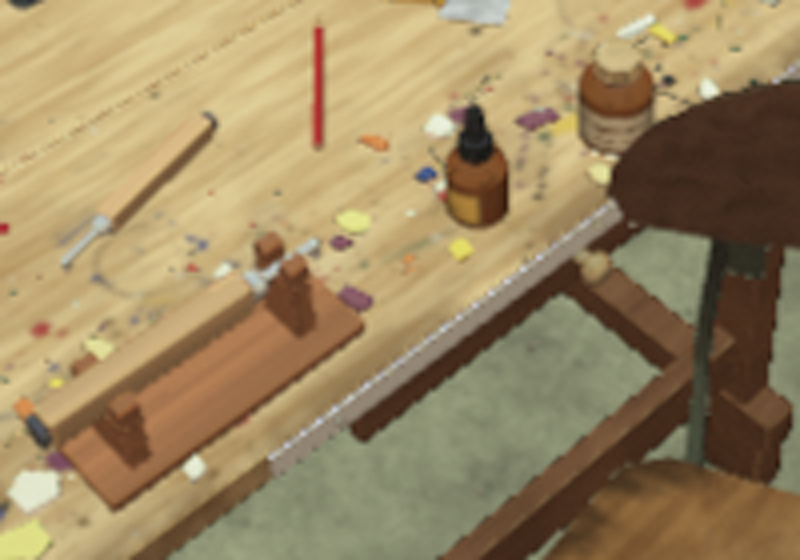

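View pics/b.png

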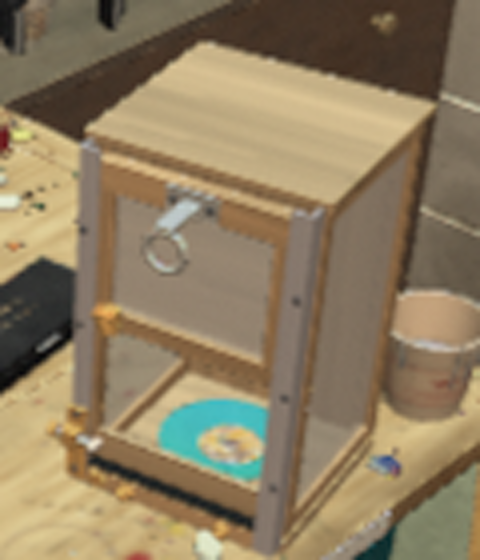

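```bash
cat >> h.py <<'E'
def go(p,yaw,pitch=0,st=None):
    """print tool-frame shift cm/rotvec deg to reach tool-down pose with tool x at yaw deg (pitch: deg rotation about tool y afterwards)"""
    s=st or arm.read_state(); Rc=R.from_quat(s['ee_rot'])
    y=np.deg2rad(yaw); x=np.array([np.cos(y),np.sin(y),0]); z=np.array([0,0,-1.]); Rt=R.from_matrix(np.column_stack([x,np.cross(z,x),z]))*R.from_euler('y',pitch,degrees=True)
    w=np.rad2deg((Rc.inv()*Rt).as_rotvec()); d=Rc.inv().apply(np.array(p)-s['tcp_pos'])*100
    print('shift cm',d.round(2),'rotvec deg',w.round(2), 'tcp',s['tcp_pos'].round(4),'t',round(s['time_s'],2)); return d,w
def st():
    s=arm.read_state(); print('t %.2f'%s['time_s'],'tcp',s['tcp_pos'].round(4),'F',s['ft_force'].round(2),'T',s['ft_torque'].round(3),'w %.4f'%s['gripper_width'],'q',s['joint_pos'].round(3)); m=R.from_quat(s['ee_rot']).as_matrix(); print('toolx',m[:,0].round(4),'toolz',m[:,2].round(4),'yaw',np.rad2deg(np.arctan2(m[1,0],m[0,0])).round(2)); return s
E
python3 - <<'E'
from h import *
s=st(); c=load('wrist0'); Rc=R.from_quat(s['ee_rot'])
print(Rc.inv().apply(c['eye']-s['tcp_pos']))
m=Rc.inv()*R.from_quat(c['orientation']); print(m.as_matrix().round(3))
S=load('scene0');a=lambda x,y,z:atz(S,190+x/4,220+y/4,z).round(4)
print('rest corners',a(62,445,.012),a(118,500,.012),a(362,322,.012))
print('pole end', a(50,420,.072), 'hook',a(313,245,.0635))
b=lambda x,y,z:atz(S,330+x/4,80+y/4,z).round(4)
print('cab top', b(88,133,.306),b(335,205,.306),b(432,102,.306),b(208,42,.306))
print('ring',b(166,252,.262))
E
```

```text
t 0.15 tcp [0.1327 0.5076 0.303 ] F [ 0.02  0.86 -0.69] T [ 0.035  0.069 -0.012] w 0.0855 q [ 1.187  0.049  0.098  1.622 -0.     1.443]
toolx [-9.675e-01  2.530e-01  2.000e-04] toolz [-7.0e-04 -1.7e-03 -1.0e+00] yaw 165.34
[ 0.07316827  0.00050221 -0.06893971]
[[ 0.001  0.958  0.285]
 [ 1.    -0.001 -0.   ]
 [-0.     0.285 -0.958]]
rest corners [ 0.4583 -0.2804  0.012 ] [ 0.5111 -0.2771  0.012 ] [ 0.51   -0.0999  0.012 ]
pole end [ 0.4833 -0.2914  0.072 ] hook [ 0.4789 -0.1079  0.0635]
cab top [0.3467 0.3132 0.306 ] [0.5243 0.3541 0.306 ] [0.4847 0.5165 0.306 ] [0.3114 0.4804 0.306 ]
ring [0.4407 0.2907 0.262 ]
```

```bash
python3 - <<'E'
from h import *
go((.24,.28,.42),165.3); 
s=arm.read_state(); s['tcp_pos']=np.array((.24,.28,.42)); go((.462,.195,.42),103,st=s)
E
```

```text
shift cm [-16.13 -19.33 -11.67] rotvec deg [-0.1  -0.01  0.04] tcp [0.1327 0.5076 0.303 ] t 0.15
shift cm [-23.63  -2.61  -0.  ] rotvec deg [-1.000e-01  5.000e-02  6.234e+01] tcp [0.24 0.28 0.42] t 0.15
```

>>> {"op": "arm_command", "data": {
  "plan": [
    {"tx":-2.7,"ty":-3.2,"tz":-2},
    {"tx":-2.7,"ty":-3.2,"tz":-2},
    {"tx":-2.7,"ty":-3.2,"tz":-2},
    {"tx":-2.7,"ty":-3.2,"tz":-2},
    {"tx":-2.7,"ty":-3.2,"tz":-2},
    {"tx":-2.7,"ty":-3.2,"tz":-2},
    {"tx":-3.9,"ty":-0.4},
    {"tx":-3.9,"ty":-0.4}
  ]
}}

```text
invalid input at $.plan[0]: expected keys tx, ty, tz, wx, wy, wz, hand
```

>>> {"op": "arm_command", "data": {
  "plan": [
    {"tx":-3.9,"ty":-0.4},
    {"wz":8.5},
    {"wz":8.5},
    {"wz":8.5},
    {"wz":8.5},
    {"wz":8.5},
    {"wz":8.5},
    {"wz":8.5}
  ]
}}

```text
invalid input at $.plan[0]: expected keys tx, ty, tz, wx, wy, wz, hand
```

```bash
python3 - <<'E'
from h import *
st(); go((.462,.195,.42),103)
E
```

```text
t 0.15 tcp [0.1327 0.5076 0.303 ] F [ 0.02  0.86 -0.69] T [ 0.035  0.069 -0.012] w 0.0855 q [ 1.187  0.049  0.098  1.622 -0.     1.443]
toolx [-9.675e-01  2.530e-01  2.000e-04] toolz [-7.0e-04 -1.7e-03 -1.0e+00] yaw 165.34
shift cm [-39.76 -21.93 -11.67] rotvec deg [-1.000e-01  5.000e-02  6.234e+01] tcp [0.1327 0.5076 0.303 ] t 0.15
```

All seven keys are needed in every row.

>>> {"op": "arm_command", "data": {
  "plan": [
    {"tx":-2.7,"ty":-3.2,"tz":-2,"wx":0,"wy":0,"wz":0,"hand":0},
    {"tx":-2.7,"ty":-3.2,"tz":-2,"wx":0,"wy":0,"wz":0,"hand":0},
    {"tx":-2.7,"ty":-3.2,"tz":-2,"wx":0,"wy":0,"wz":0,"hand":0},
    {"tx":-2.7,"ty":-3.2,"tz":-2,"wx":0,"wy":0,"wz":0,"hand":0},
    {"tx":-2.7,"ty":-3.2,"tz":-2,"wx":0,"wy":0,"wz":0,"hand":0},
    {"tx":-2.7,"ty":-3.2,"tz":-2,"wx":0,"wy":0,"wz":0,"hand":0},
    {"tx":-3.9,"ty":-0.4,"tz":0,"wx":0,"wy":0,"wz":0,"hand":0},
    {"tx":-3.9,"ty":-0.4,"tz":0,"wx":0,"wy":0,"wz":0,"hand":0}
  ]
}}

```text
time_s: 0.95
tcp_pos: [0.3161, 0.2466, 0.4244]
ee_rot: [0.122, 0.992, -0.005, 0.0]
ft_force: [-0.2, 1.8, 0.2]
gripper_width: 0.0857
```

>>> {"op": "arm_command", "data": {
  "plan": [
    {"tx":-3.9,"ty":-0.4,"tz":0,"wx":0,"wy":0,"wz":0,"hand":0},
    {"tx":0,"ty":0,"tz":0,"wx":0,"wy":0,"wz":8.5,"hand":0},
    {"tx":0,"ty":0,"tz":0,"wx":0,"wy":0,"wz":8.5,"hand":0},
    {"tx":0,"ty":0,"tz":0,"wx":0,"wy":0,"wz":8.5,"hand":0},
    {"tx":0,"ty":0,"tz":0,"wx":0,"wy":0,"wz":8.5,"hand":0},
    {"tx":0,"ty":0,"tz":0,"wx":0,"wy":0,"wz":8.5,"hand":0},
    {"tx":0,"ty":0,"tz":0,"wx":0,"wy":0,"wz":8.5,"hand":0},
    {"tx":0,"ty":0,"tz":0,"wx":0,"wy":0,"wz":8.5,"hand":0}
  ]
}}

```text
time_s: 1.75
tcp_pos: [0.3595, 0.2285, 0.421]
ee_rot: [0.605, 0.796, -0.007, 0.002]
ft_force: [0.3, -0.3, -0.1]
gripper_width: 0.0855
```

```bash
python3 - <<'E'
from h import *
st(); go((.462,.195,.42),103)
E
```

```text
t 1.75 tcp [0.3595 0.2285 0.421 ] F [ 0.26 -0.29 -0.09] T [ 0.006 -0.035 -0.042] w 0.0855 q [ 0.414 -0.132  0.163  1.876 -0.01   1.714]
toolx [-0.2673  0.9636 -0.0111] toolz [-0.0047 -0.0128 -0.9999] yaw 105.5
shift cm [-5.97  8.99  0.09] rotvec deg [-0.44  0.64  2.5 ] tcp [0.3595 0.2285 0.421 ] t 1.75
```

>>> {"op": "arm_command", "data": {
  "plan": [
    {"tx":-3,"ty":4.5,"tz":0,"wx":0,"wy":0.6,"wz":2.5,"hand":0},
    {"tx":-3,"ty":4.5,"tz":0,"wx":0,"wy":0,"wz":0,"hand":0},
    {"tx":0,"ty":0,"tz":0,"wx":0,"wy":0,"wz":0,"hand":0}
  ]
}}

```text
time_s: 2.05
tcp_pos: [0.4587, 0.1939, 0.418]
ee_rot: [0.622, 0.783, -0.004, -0.004]
ft_force: [0.0, 0.7, -0.3]
gripper_width: 0.0853
```

```bash
python3 - <<'E'
from h import *
st(); snap('wrist','w1')
E
```

```text
t 2.05 tcp [0.4587 0.1939 0.418 ] F [ 0.    0.74 -0.3 ] T [ 0.001 -0.024  0.037] w 0.0853 q [2.650e-01 5.200e-02 3.350e-01 1.865e+00 1.000e-03 1.609e+00]
toolx [-2.250e-01  9.744e-01  3.000e-04] toolz [-0.0113 -0.0023 -0.9999] yaw 103.0
```

View pics/w1.png

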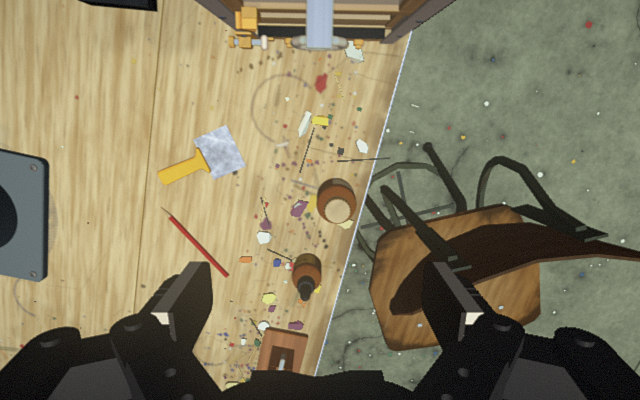

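```bash
python3 - <<'E'
from h import *
crop('w1',200,0,430,80,3.4,'w1c')
E
```

```text
(no output)
```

View pics/w1c.png

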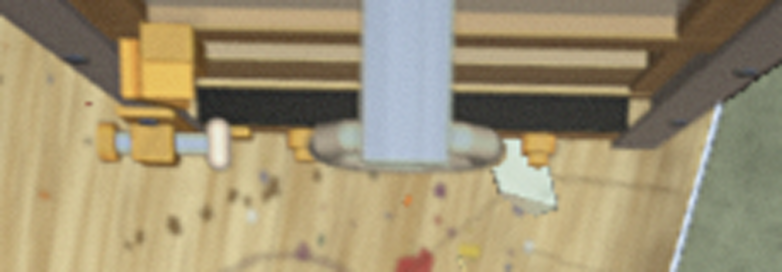

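```bash
python3 - <<'E'
from h import *
c=load('w1')
L=atz(c,200+311/3.4,143/3.4,.262);Rr=atz(c,200+505/3.4,146/3.4,.262);M=(L+Rr)/2
print(L,Rr,np.linalg.norm(L-Rr),M, np.rad2deg(np.arctan2(*( (L-Rr)[[1,0]]))))
S=load('scene0');print(proj(S,M), proj(load('side0'),M))
e,d=ray(c,200+408/3.4,51);print(e,d)
# rail bottoms: left and right front posts bottoms? sill line
for x in (200,630): print(atz(c,200+x/3.4,130/3.4,.03 if 0 else .04))
E
```

```text
[0.4195223  0.29005558 0.262     ] [0.45189441 0.29701918 0.262     ] 0.03311261760957176 [0.43570835 0.29353738 0.262     ] -167.8600432080815
[370.78521701 141.9047276 ] [371.31674206 148.64729323]
[0.44304914 0.26570468 0.48708378] [-0.02777107  0.10327425 -0.99426515]
[0.35882469 0.30961005 0.04      ]
[0.50041479 0.34216784 0.04      ]
```

>>> {"op": "arm_command", "data": {
  "plan": [
    {"tx":-2,"ty":0,"tz":4,"wx":0,"wy":0,"wz":0,"hand":0},
    {"tx":-2,"ty":0,"tz":4,"wx":0,"wy":0,"wz":0,"hand":0},
    {"tx":0,"ty":0,"tz":4,"wx":0,"wy":0,"wz":0,"hand":0},
    {"tx":0,"ty":0,"tz":0,"wx":0,"wy":8.5,"wz":0,"hand":0},
    {"tx":0,"ty":0,"tz":0,"wx":0,"wy":8.5,"wz":0,"hand":0},
    {"tx":0,"ty":0,"tz":0,"wx":0,"wy":8.5,"wz":0,"hand":0},
    {"tx":0,"ty":0,"tz":0,"wx":0,"wy":8.5,"wz":0,"hand":0},
    {"tx":0,"ty":0,"tz":0,"wx":0,"wy":8.5,"wz":0,"hand":0}
  ]
}}

```text
time_s: 2.9
tcp_pos: [0.4548, 0.1621, 0.2981]
ee_rot: [0.575, 0.73, 0.225, -0.292]
ft_force: [-0.7, 0.2, -1.1]
gripper_width: 0.0855
```

>>> {"op": "arm_command", "data": {
  "plan": [
    {"tx":0,"ty":0,"tz":0,"wx":0,"wy":8.5,"wz":0,"hand":0},
    {"tx":0,"ty":0,"tz":0,"wx":0,"wy":8.5,"wz":0,"hand":0},
    {"tx":0,"ty":0,"tz":0,"wx":0,"wy":0,"wz":0,"hand":0}
  ]
}}

```text
time_s: 3.2
tcp_pos: [0.4533, 0.1621, 0.2983]
ee_rot: [0.536, 0.676, 0.309, -0.399]
ft_force: [-0.5, 0.5, -0.4]
gripper_width: 0.0853
```

```bash
python3 - <<'E'
from h import *
st(); snap('wrist','w2')
E
```

```text
t 3.20 tcp [0.4533 0.1621 0.2983] F [-0.5   0.46 -0.4 ] T [-0.916 -0.171  0.015] w 0.0853 q [-0.218  0.201 -0.04   1.998  0.897  0.791]
toolx [-0.1061  0.4784  0.8717] toolz [-0.2084  0.8465 -0.49  ] yaw 102.5
```

View pics/w2.png

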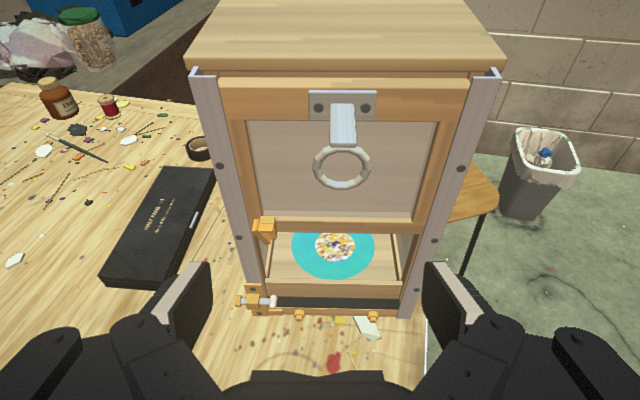

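```bash
python3 - <<'E'
from h import *
crop('w2',270,70,420,200,5,'w2c'); crop('w2',220,200,420,340,4,'w2d')
E
```

```text
(no output)
```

View pics/w2c.png

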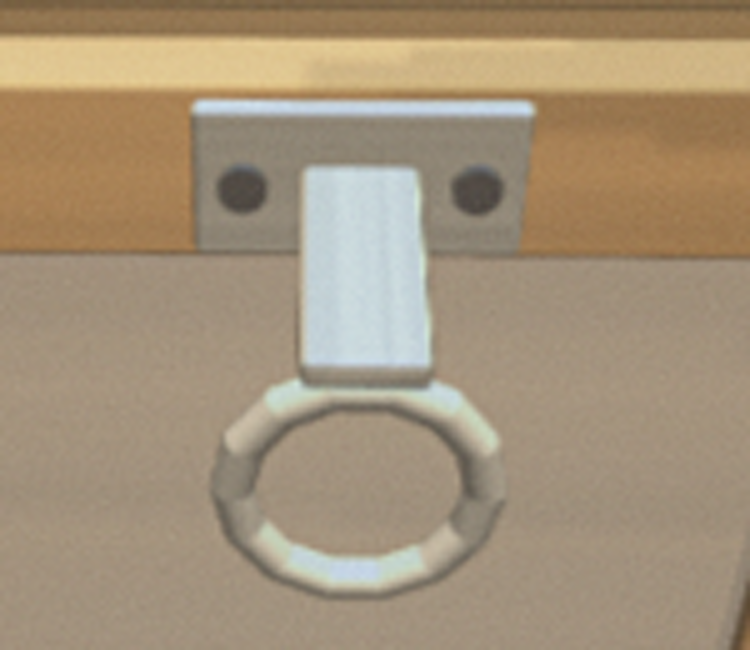

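View pics/w2d.png

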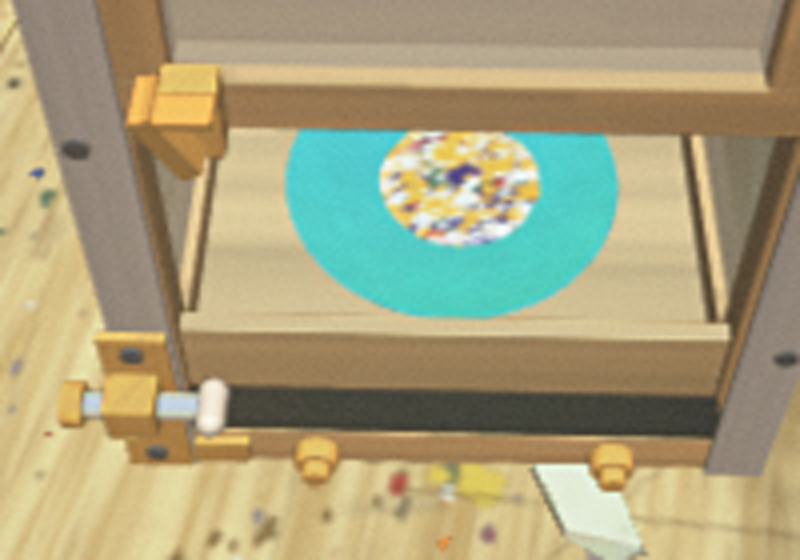

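```bash
python3 - <<'E'
from h import *
w1,w2,S,D=load('w1'),load('w2'),load('scene0'),load('side0')
for o in ([(w1,320,42.5),(w2,341.8,167)],[(w1,320,42.5),(w2,341.8,167),(S,371.5,143)]):
    print(*tri(o))
P=tri([(w1,320,42.5),(w2,341.8,167)])[0]
y=np.deg2rad(103);n=np.array([np.cos(y),np.sin(y),0])
def pl(c,u,v,off):
    e,d=ray(c,u,v);return e+d*((P+n*off-e)@n)/(d@n)
for nm,x,yy in [('sashbot',450,132),('sill black top',450,392),('sill black low',450,432),('sill front low',450,462)]:
    print(nm,[pl(w2,220+x/4,200+yy/4,o).round(4)[2] for o in (.035,.05)])
print(proj(S,P))
# Front corners of cabinet for yaw: black strip left/right
a=atz(w2,220+230/4,200+428/4,.03);b=atz(w2,220+715/4,200+437/4,.03);print(np.rad2deg(np.arctan2(*(a-b)[[1,0]]))-90)
a=atz(w2,220+215/4,200+88/4,.1);b=atz(w2,220+770/4,200+94/4,.1);print(np.rad2deg(np.arctan2(*(a-b)[[1,0]]))-90)
E
```

```text
[0.43579036 0.2936694  0.26106574] [np.float64(0.00010412929868962771), np.float64(0.00010412929868970402)]
[0.43612552 0.29475675 0.25908814] [np.float64(0.000989811093046573), np.float64(0.0009258816079874574), np.float64(0.0011811332452457953)]
sashbot [np.float64(0.1576), np.float64(0.139)]
sill black top [np.float64(0.0471), np.float64(0.0199)]
sill black low [np.float64(0.0248), np.float64(-0.0042)]
sill front low [np.float64(0.0068), np.float64(-0.0236)]
[370.82063114 142.20061526]
-257.90503833594624
-257.77797547572675
```

>>> {"op": "arm_command", "data": {
  "plan": [
    {"tx":0,"ty":0,"tz":-3,"wx":0,"wy":-8.5,"wz":0,"hand":0},
    {"tx":0,"ty":0,"tz":-3,"wx":0,"wy":-8.5,"wz":0,"hand":0},
    {"tx":0,"ty":0,"tz":-2,"wx":0,"wy":-8.5,"wz":0,"hand":0},
    {"tx":-2,"ty":0,"tz":0,"wx":0,"wy":-8.5,"wz":0,"hand":0},
    {"tx":-2,"ty":0,"tz":0,"wx":0,"wy":-8.5,"wz":0,"hand":0},
    {"tx":-2,"ty":0,"tz":0,"wx":0,"wy":-8.5,"wz":0,"hand":0},
    {"tx":-2,"ty":0,"tz":0,"wx":0,"wy":-8.5,"wz":0,"hand":0},
    {"tx":-2,"ty":0,"tz":0,"wx":0,"wy":0,"wz":0,"hand":0}
  ]
}}

```text
time_s: 4.05
tcp_pos: [0.4909, 0.0124, 0.3412]
ee_rot: [0.62, 0.785, 0.009, 0.012]
ft_force: [0.8, 0.7, -0.3]
gripper_width: 0.0851
```

```bash
python3 - <<'E'
from h import *
st(); go((.48,-.14,.36),102.5)
E
```

```text
t 4.05 tcp [0.4909 0.0124 0.3412] F [ 0.83  0.66 -0.28] T [-0.035 -0.042  0.026] w 0.0851 q [-0.112 -0.056  0.07   1.666  0.002  1.224]
toolx [-0.2321  0.9727 -0.0085] toolz [ 0.0307 -0.0014 -0.9995] yaw 103.42
shift cm [-14.59  -4.54  -1.89] rotvec deg [1.7  0.47 0.93] tcp [0.4909 0.0124 0.3412] t 4.05
```

>>> {"op": "arm_command", "data": {
  "plan": [
    {"tx":-3.7,"ty":-1.1,"tz":-0.5,"wx":0,"wy":0,"wz":-8.5,"hand":0},
    {"tx":-3.9,"ty":-0.8,"tz":-0.5,"wx":0,"wy":0,"wz":-8.5,"hand":0},
    {"tx":-3.9,"ty":0,"tz":-0.5,"wx":0,"wy":0,"wz":-8.5,"hand":0},
    {"tx":-3.4,"ty":0.4,"tz":-0.5,"wx":0,"wy":0,"wz":-8.5,"hand":0},
    {"tx":0,"ty":0,"tz":0,"wx":0,"wy":0,"wz":-8.5,"hand":0},
    {"tx":0,"ty":0,"tz":0,"wx":0,"wy":0,"wz":-8.5,"hand":0},
    {"tx":0,"ty":0,"tz":0,"wx":0,"wy":0,"wz":-8.5,"hand":0},
    {"tx":0,"ty":0,"tz":0,"wx":0,"wy":0,"wz":-8.5,"hand":0}
  ]
}}

```text
time_s: 4.85
tcp_pos: [0.5414, -0.1181, 0.3916]
ee_rot: [0.07, 0.997, -0.011, 0.043]
ft_force: [-0.4, 0.2, -0.6]
gripper_width: 0.0852
```

>>> {"op": "arm_command", "data": {
  "plan": [
    {"tx":0,"ty":0,"tz":0,"wx":0,"wy":0,"wz":-8.5,"hand":0},
    {"tx":0,"ty":0,"tz":0,"wx":0,"wy":0,"wz":-8.5,"hand":0},
    {"tx":0,"ty":0,"tz":0,"wx":0,"wy":0,"wz":-8.5,"hand":0},
    {"tx":0,"ty":0,"tz":0,"wx":0,"wy":0,"wz":-8.5,"hand":0},
    {"tx":0,"ty":0,"tz":0,"wx":0,"wy":0,"wz":-8.5,"hand":0},
    {"tx":0,"ty":0,"tz":0,"wx":0,"wy":0,"wz":-8.5,"hand":0},
    {"tx":0,"ty":0,"tz":0,"wx":0,"wy":0,"wz":-8.5,"hand":0},
    {"tx":0,"ty":0,"tz":0,"wx":0,"wy":0,"wz":-8.5,"hand":0}
  ]
}}

```text
time_s: 5.65
tcp_pos: [0.54, -0.1061, 0.4202]
ee_rot: [-0.504, 0.861, -0.058, 0.045]
ft_force: [-0.2, -0.6, 0.2]
gripper_width: 0.0852
```

```bash
python3 - <<'E'
from h import *
st(); go((.48,-.14,.36),-89)
E
```

```text
t 5.65 tcp [ 0.54   -0.1061  0.4202] F [-0.24 -0.64  0.24] T [0.028 0.135 0.009] w 0.0852 q [-0.311  0.042  0.321  1.704 -0.01  -1.371]
toolx [-0.4883 -0.8725 -0.0194] toolz [ 0.136  -0.0541 -0.9892] yaw -119.23
shift cm [6.01 4.4  5.32] rotvec deg [ -8.44  -1.12 -30.26] tcp [ 0.54   -0.1061  0.4202] t 5.65
```

>>> {"op": "arm_command", "data": {
  "plan": [
    {"tx":1.6,"ty":1.2,"tz":1.4,"wx":-2,"wy":-0.5,"wz":-7.8,"hand":0},
    {"tx":1.6,"ty":1.2,"tz":1.4,"wx":-2,"wy":-0.5,"wz":-7.8,"hand":0},
    {"tx":1.6,"ty":1.2,"tz":1.4,"wx":-2,"wy":0,"wz":-7.8,"hand":0},
    {"tx":1.4,"ty":0.6,"tz":1.4,"wx":-2,"wy":0,"wz":-7.8,"hand":0},
    {"tx":0,"ty":0,"tz":0,"wx":0,"wy":0,"wz":0,"hand":0}
  ]
}}

```text
time_s: 6.15
tcp_pos: [0.487, -0.1468, 0.3757]
ee_rot: [0.727, -0.686, 0.023, -0.005]
ft_force: [0.0, -0.4, -1.0]
gripper_width: 0.0854
```

```bash
python3 - <<'E'
from h import *
st(); go((.48,-.14,.36),-89); snap('wrist','w3')
E
```

```text
t 6.15 tcp [ 0.487  -0.1468  0.3757] F [ 0.03 -0.4  -0.98] T [0.062 0.021 0.041] w 0.0854 q [-0.422 -0.006  0.188  1.718 -0.006 -2.051]
toolx [ 0.058  -0.998   0.0266] toolz [ 0.04   -0.0243 -0.9989] yaw -86.68
shift cm [-0.76  0.72  1.52] rotvec deg [-2.24 -1.48  2.35] tcp [ 0.487  -0.1468  0.3757] t 6.15
```

View pics/w3.png

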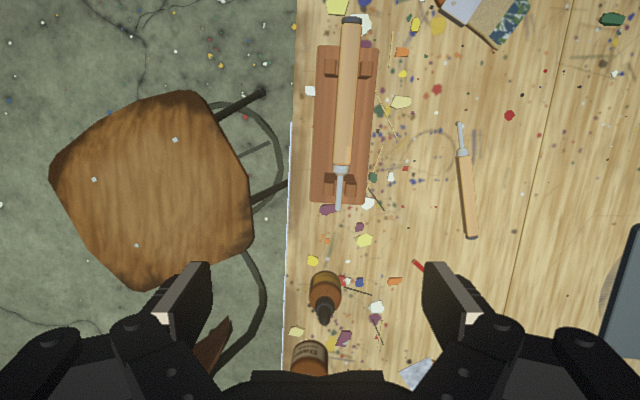

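```bash
python3 - <<'E'
from h import *
crop('w3',290,5,490,245,2.5,'w3c'); crop('w3',300,140,390,220,8,'w3d'); crop('w3',300,5,390,95,6,'w3e')
E
```

```text
(no output)
```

View pics/w3c.png

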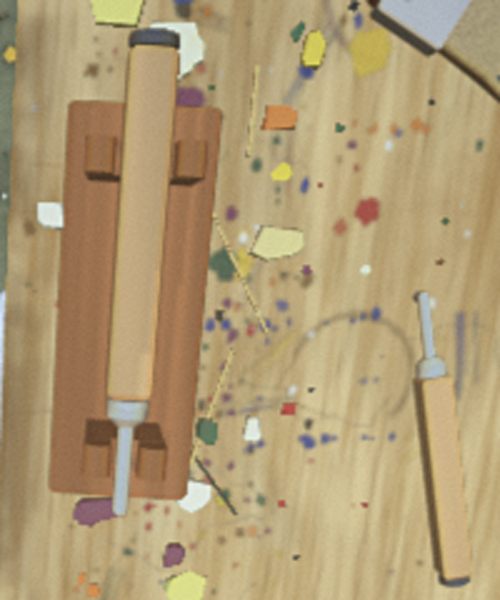

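View pics/w3d.png

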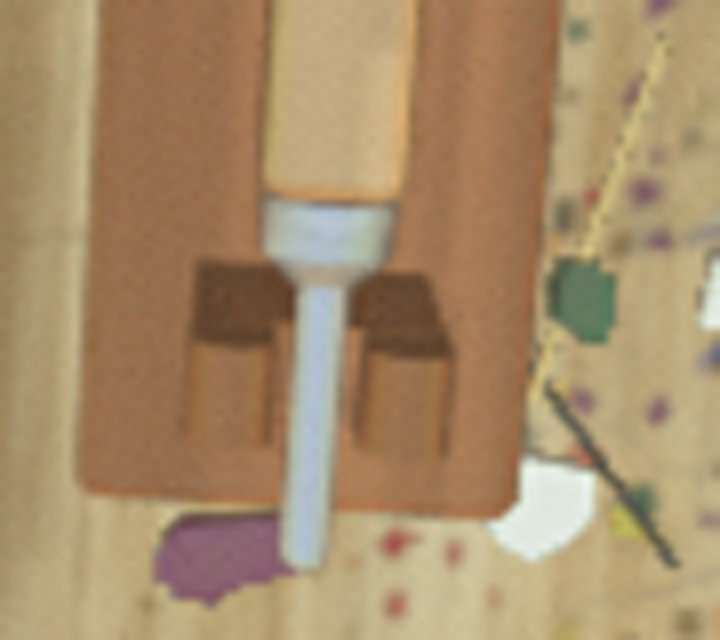

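View pics/w3e.png

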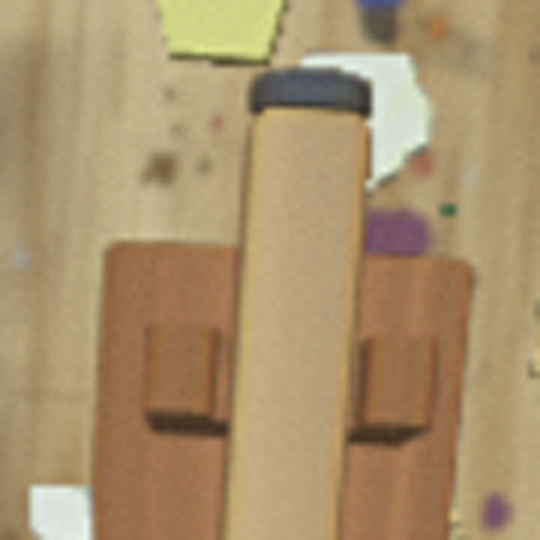

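```bash
python3 - <<'E'
from h import *
c=load('w3')
f=atz(c,342,164.6,.072);t=atz(c,337.9,211,.0635);b=atz(c,351.8,17,.072)
print(f,t,b,np.linalg.norm((f-t)[:2]),np.linalg.norm((f-b)[:2]))
for p,q in((t,b),(f,b),(t,f)): print(np.rad2deg(np.arctan2(*(p-q)[[1,0]])))
y=np.arctan2(*(t-b)[[1,0]]);n=np.array([np.cos(y),np.sin(y),0])
for p,x in ((f,.014),(t,.0675),(b,-.131)): print(p-n*x)
# rest base corners
B=[atz(c,300+u/8,140+v/8,.012) for u,v in((80,488),(515,515))]+[atz(c,300+u/6,5+v/6,.012) for u,v in((105,245),(470,262))]
for p in B: print(p)
print(np.rad2deg(np.arctan2(*(B[0]-B[2])[[1,0]])),np.rad2deg(np.arctan2(*(B[1]-B[3])[[1,0]])),np.mean(B,0),np.linalg.norm(B[0]-B[1]),np.linalg.norm(B[0]-B[2]))
S=load('scene0')
for p in (f,t,b): print(proj(S,p))
E
```

```text
[ 0.47214252 -0.15611244  0.072     ] [ 0.47224798 -0.10231601  0.0635    ] [ 0.47392757 -0.2977264   0.072     ] 0.053796541141593275 0.14162521047063698
90.492456526205
90.72217835836891
89.88767935803828
[ 0.47226284 -0.17011193  0.072     ]
[ 0.47282813 -0.16981351  0.0635    ]
[ 0.47280164 -0.16673124  0.072     ]
[ 0.50611346 -0.09749622  0.012     ]
[ 0.43759069 -0.09789639  0.012     ]
[ 0.5076091  -0.27914189  0.012     ]
[ 0.43917439 -0.2799112   0.012     ]
90.47175120114883 90.49851267220123 [ 0.47262191 -0.18861142  0.012     ] 0.06852393740510636 0.18165182188314222
[249.95137401 288.2336699 ]
[268.37417176 278.48191451]
[197.66071825 324.08751839]
```

```bash
python3 - <<'E'
from h import *
go((.4725,-.169,.22),-89.5)
E
```

```text
shift cm [ 1.78  2.28 15.73] rotvec deg [-2.44 -1.48  2.77] tcp [ 0.4874 -0.1461  0.3775] t 6.2
```

>>> {"op": "arm_command", "data": {
  "plan": [
    {"tx":0,"ty":0,"tz":0,"wx":-2.4,"wy":-1.5,"wz":2.8,"hand":0},
    {"tx":0.5,"ty":0.5,"tz":4,"wx":0,"wy":0,"wz":0,"hand":0},
    {"tx":0.5,"ty":0.5,"tz":4,"wx":0,"wy":0,"wz":0,"hand":0},
    {"tx":0.5,"ty":0.5,"tz":4,"wx":0,"wy":0,"wz":0,"hand":0},
    {"tx":0,"ty":0,"tz":3,"wx":0,"wy":0,"wz":0,"hand":0},
    {"tx":0,"ty":0,"tz":0,"wx":0,"wy":0,"wz":0,"hand":0}
  ]
}}

```text
time_s: 6.8
tcp_pos: [0.4817, -0.1566, 0.2419]
ee_rot: [-0.704, 0.71, -0.019, 0.008]
ft_force: [0.1, -0.5, -0.5]
gripper_width: 0.085
```

```bash
python3 - <<'E'
from h import *
st(); go((.4725,-.169,.16),-89.5); snap('wrist','w4');snap('scene','s4')
E
```

```text
t 6.80 tcp [ 0.4817 -0.1566  0.2419] F [ 0.13 -0.47 -0.55] T [0.038 0.071 0.017] w 0.0850 q [-0.448 -0.044 -0.116  1.457  0.003 -2.01 ]
toolx [-0.0092 -0.9998  0.0151] toolz [ 0.0387 -0.0154 -0.9991] yaw -90.53
shift cm [1.13 1.23 8.17] rotvec deg [-2.22 -0.88 -1.01] tcp [ 0.4817 -0.1566  0.2419] t 6.8
```

View pics/w4.png

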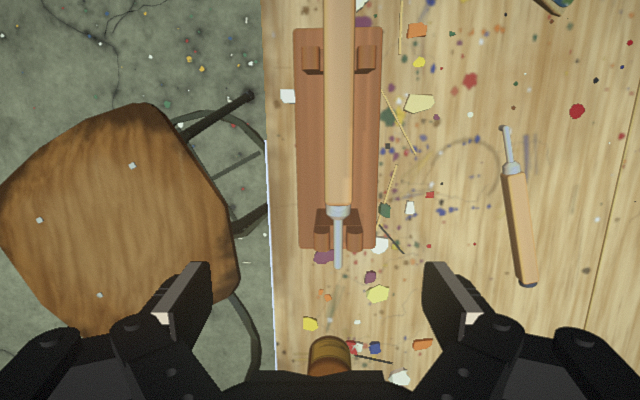

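```bash
python3 - <<'E'
from h import *
crop('w4',290,180,390,280,6,'w4c')
c=load('w4'); print(atz(c,339.2,206,.072),atz(c,338,268,.0635),atz(c,341,10,.072))
E
```

```text
[ 0.47223273 -0.15595849  0.072     ] [ 0.47247724 -0.10411278  0.0635    ] [ 0.47228449 -0.27974296  0.072     ]
```

View pics/w4c.png

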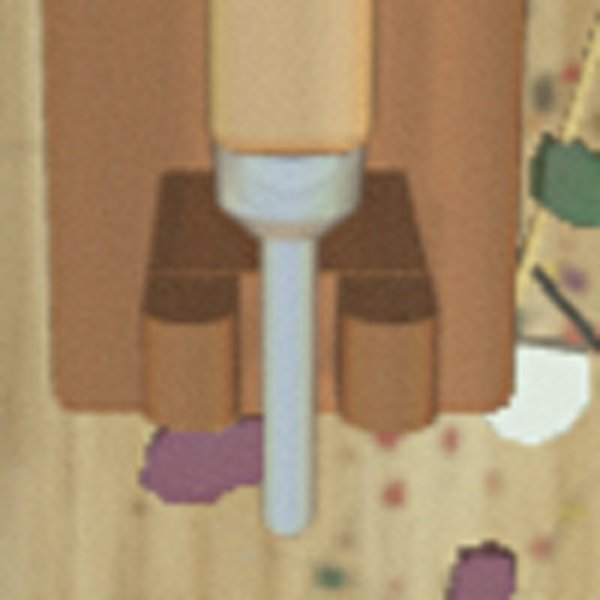

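>>> {"op": "arm_command", "data": {
  "plan": [
    {"tx":0.4,"ty":0.4,"tz":2.7,"wx":-2.2,"wy":-0.9,"wz":-1,"hand":0},
    {"tx":0.4,"ty":0.4,"tz":2.7,"wx":-1,"wy":-0.4,"wz":0,"hand":0},
    {"tx":0.4,"ty":0.4,"tz":2.5,"wx":0,"wy":0,"wz":0,"hand":0},
    {"tx":0,"ty":0,"tz":0,"wx":0,"wy":0,"wz":0,"hand":0},
    {"tx":0,"ty":0,"tz":0,"wx":0,"wy":0,"wz":0,"hand":0}
  ]
}}

```text
time_s: 7.4
tcp_pos: [0.4842, -0.1728, 0.1866]
ee_rot: [0.71, -0.704, 0.011, -0.003]
ft_force: [0.0, -0.1, 0.3]
gripper_width: 0.0854
```

```bash
python3 - <<'E'
from h import *
st(); go((.4725,-.169,.114),-89.5)
E
```

```text
t 7.40 tcp [ 0.4842 -0.1728  0.1866] F [ 0.01 -0.11  0.25] T [-0.021  0.017 -0.033] w 0.0854 q [-4.730e-01  4.000e-03 -1.790e-01  1.364e+00 -1.000e-03 -2.052e+00]
toolx [ 0.0081 -0.9999  0.0117] toolz [ 0.0206 -0.0115 -0.9997] yaw -89.54
shift cm [-0.47  1.31  7.23] rotvec deg [-1.18 -0.67 -0.03] tcp [ 0.4842 -0.1728  0.1866] t 7.4
```

>>> {"op": "arm_command", "data": {
  "plan": [
    {"tx":-0.2,"ty":0.6,"tz":1.5,"wx":-1.2,"wy":-0.6,"wz":0,"hand":0},
    {"tx":-0.1,"ty":0.6,"tz":1.5,"wx":0,"wy":0,"wz":0,"hand":0},
    {"tx":0,"ty":0,"tz":0,"wx":0,"wy":0,"wz":0,"hand":0},
    {"tx":0,"ty":0,"tz":0,"wx":0,"wy":0,"wz":0,"hand":0}
  ]
}}

```text
time_s: 7.8
tcp_pos: [0.4768, -0.1711, 0.1638]
ee_rot: [0.71, -0.704, 0.006, -0.001]
ft_force: [-0.1, 0.7, 0.1]
gripper_width: 0.0857
```

```bash
python3 - <<'E'
from h import *
st(); go((.4725,-.170,.114),-89.5)
E
```

```text
t 7.80 tcp [ 0.4768 -0.1711  0.1638] F [-0.11  0.68  0.08] T [-0.023  0.006 -0.018] w 0.0857 q [-4.770e-01  4.000e-03 -2.240e-01  1.329e+00 -1.000e-03 -2.056e+00]
toolx [ 0.0083 -0.9999  0.0067] toolz [ 0.0109 -0.0066 -0.9999] yaw -89.53
shift cm [-0.14  0.48  4.98] rotvec deg [-0.62 -0.38 -0.03] tcp [ 0.4768 -0.1711  0.1638] t 7.8
```

>>> {"op": "arm_command", "data": {
  "plan": [
    {"tx":-0.1,"ty":0.4,"tz":1.7,"wx":-1,"wy":-0.6,"wz":0,"hand":0},
    {"tx":-0.1,"ty":0.2,"tz":1.7,"wx":0,"wy":0,"wz":0,"hand":0},
    {"tx":0,"ty":0,"tz":1.5,"wx":0,"wy":0,"wz":0,"hand":0},
    {"tx":0,"ty":0,"tz":0,"wx":0,"wy":0,"wz":0,"hand":0},
    {"tx":0,"ty":0,"tz":0,"wx":0,"wy":0,"wz":0,"hand":0}
  ]
}}

```text
time_s: 8.3
tcp_pos: [0.472, -0.1696, 0.1139]
ee_rot: [0.71, -0.704, -0.003, 0.001]
ft_force: [0.0, 0.0, 0.3]
gripper_width: 0.085
```

```bash
python3 - <<'E'
from h import *
st(); go((.4725,-.170,.114),-89.5); snap('wrist','w5')
E
```

```text
t 8.30 tcp [ 0.472  -0.1696  0.1139] F [0.01 0.04 0.31] T [-0.029 -0.041  0.001] w 0.0850 q [-4.790e-01  4.000e-02 -2.900e-01  1.248e+00  1.000e-03 -2.058e+00]
toolx [ 0.0081 -1.     -0.0038] toolz [-0.006   0.0037 -1.    ] yaw -89.53
shift cm [ 0.04 -0.05 -0.01] rotvec deg [ 0.34  0.22 -0.03] tcp [ 0.472  -0.1696  0.1139] t 8.3
```

View pics/w5.png

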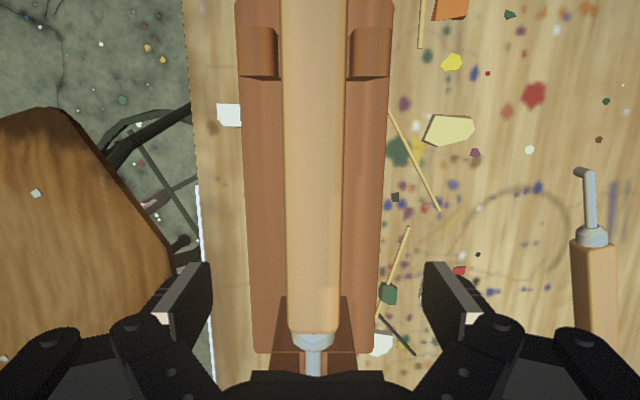

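>>> {"op": "arm_command", "data": {
  "plan": [
    {"tx":0,"ty":0,"tz":0,"wx":0.3,"wy":0.2,"wz":0,"hand":0.5},
    {"tx":0,"ty":0,"tz":0,"wx":0,"wy":0,"wz":0,"hand":1},
    {"tx":0,"ty":0,"tz":0,"wx":0,"wy":0,"wz":0,"hand":1},
    {"tx":0,"ty":0,"tz":0,"wx":0,"wy":0,"wz":0,"hand":1},
    {"tx":0,"ty":0,"tz":0,"wx":0,"wy":0,"wz":0,"hand":1},
    {"tx":0,"ty":0,"tz":0,"wx":0,"wy":0,"wz":0,"hand":1}
  ]
}}

```text
time_s: 8.95
tcp_pos: [0.4734, -0.1703, 0.1167]
ee_rot: [0.71, -0.704, 0.002, -0.001]
ft_force: [0.3, -0.1, -1.1]
gripper_width: 0.0189
```

```bash
python3 - <<'E'
from h import *
st(); go((.4725,-.170,.114),-89.5)
E
```

```text
t 8.95 tcp [ 0.4734 -0.1703  0.1167] F [ 0.31 -0.11 -1.13] T [-0.005  0.047  0.026] w 0.0189 q [-0.479  0.032 -0.292  1.243 -0.    -2.058]
toolx [ 0.0081 -1.      0.0019] toolz [ 0.0033 -0.0019 -1.    ] yaw -89.53
shift cm [-0.03  0.09  0.27] rotvec deg [-0.19 -0.11 -0.03] tcp [ 0.4734 -0.1703  0.1167] t 8.95
```

>>> {"op": "arm_command", "data": {
  "plan": [
    {"tx":0,"ty":0,"tz":-1.5,"wx":0,"wy":0,"wz":0,"hand":1},
    {"tx":0,"ty":0,"tz":-2.5,"wx":0,"wy":0,"wz":0,"hand":1},
    {"tx":0,"ty":0,"tz":-4,"wx":0,"wy":0,"wz":0,"hand":1},
    {"tx":0,"ty":0,"tz":-4,"wx":0,"wy":0,"wz":0,"hand":1},
    {"tx":0,"ty":0,"tz":-4,"wx":0,"wy":0,"wz":0,"hand":1},
    {"tx":0,"ty":0,"tz":0,"wx":0,"wy":0,"wz":0,"hand":1},
    {"tx":0,"ty":0,"tz":0,"wx":0,"wy":0,"wz":0,"hand":1}
  ]
}}

```text
time_s: 9.65
tcp_pos: [0.4706, -0.1687, 0.2774]
ee_rot: [0.71, -0.704, -0.003, 0.001]
ft_force: [-0.2, -0.2, -2.3]
gripper_width: 0.0192
```

```bash
python3 - <<'E'
from h import *
st(); snap('wrist','w6');snap('scene','s6');crop('s6',150,180,350,340,4,'s6c')
E
```

```text
t 9.65 tcp [ 0.4706 -0.1687  0.2774] F [-0.23 -0.23 -2.3 ] T [ 0.05   0.032 -0.027] w 0.0192 q [-0.479 -0.016 -0.018  1.575  0.    -2.058]
toolx [ 0.0081 -1.     -0.0035] toolz [-0.0059  0.0034 -1.    ] yaw -89.53
```

View pics/w6.png

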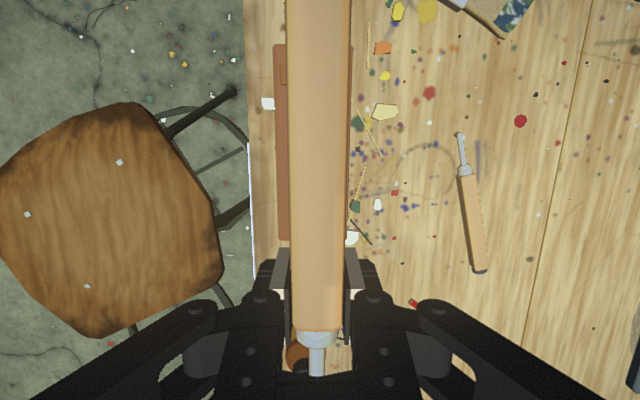

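View pics/s6c.png

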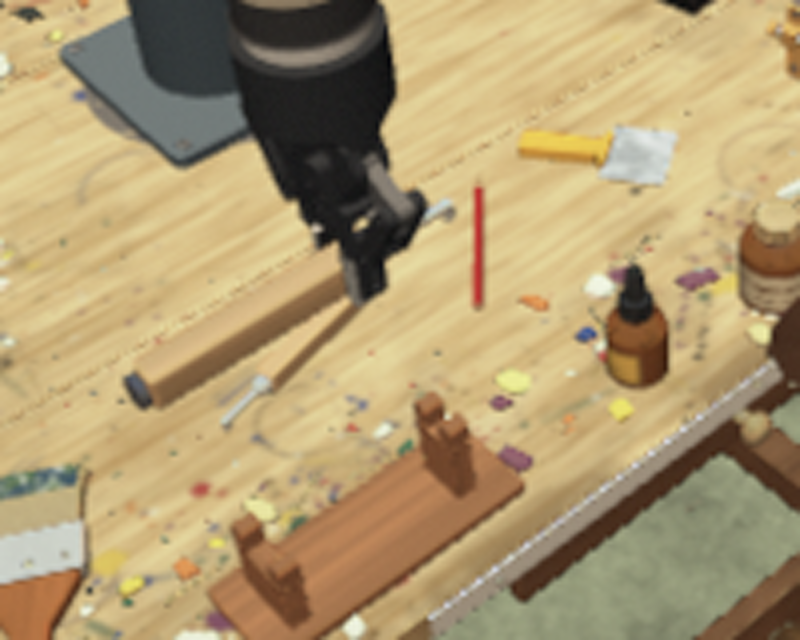

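```bash
python3 - <<'E'
from h import *
s=arm.read_state();Rc=R.from_quat(s['ee_rot']);T=s['tcp_pos']
P=lambda x,y,z:T+Rc.apply([-x,y,.054-z])
c=load('s6')
for p in [(.0675,0,0),(-.131,0,.012),(-.131,0,-.012)]:
  q=proj(c,P(*p));print((q-[150,180])*4)
w=load('w6')
print('ferr',proj(w,P(.014,0,.012)),'rear',proj(w,P(-.1,-.01,.012)),proj(w,P(-.1,.01,.012)), 'L/R',proj(w,P(.014,-.01,.012)),proj(w,P(.014,.01,.012)))
crop('w6',270,290,370,390,6,'w6c')
go((.48,-.1,.38),-77.5)
E
```

```text
[447.35620465 196.19790634]
[122.15355416 373.86209751]
[132.3988216  406.32453257]
ferr [316.60423301 338.24470803] rear [280.80984461 -10.47783351] [352.99062963 -10.40393629] L/R [289.47142237 338.23125765] [343.73481403 338.2581573 ]
shift cm [ -6.9   -0.95 -10.3 ] rotvec deg [  0.35   0.25 -12.04] tcp [ 0.4704 -0.1687  0.2768] t 9.75
```

View pics/w6c.png

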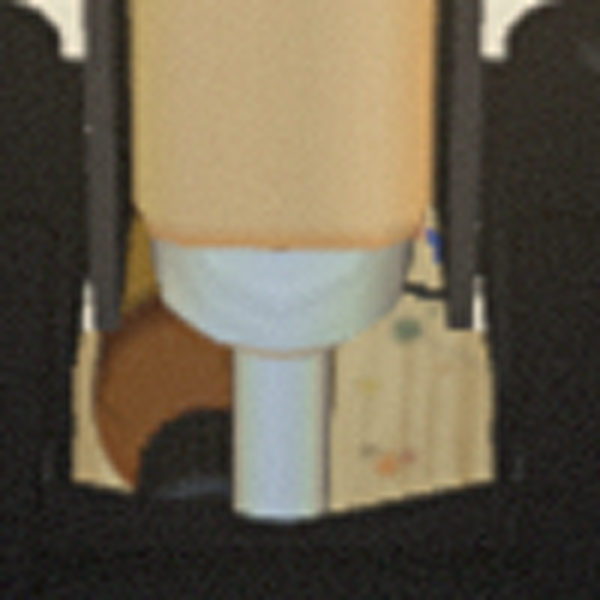

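```bash
python3 - <<'E'
from h import *
s=arm.read_state();Rc=R.from_quat(s['ee_rot']);T=s['tcp_pos']
c=load('s6');w=load('w6')
for h in (.054,.057,.060):
 for pit in (0,-2):
  def P(x,y,z):
    v=R.from_euler('y',-pit,degrees=True).apply([x,y,z]); return T+Rc.apply([-v[0],v[1],h-v[2]])
  print(h,pit,'scene tip',((proj(c,P(.0675,0,0))-[150,180])*4).round(0),'rear',((proj(c,P(-.131,0,.012))-[150,180])*4).round(0),((proj(c,P(-.131,0,-.012))-[150,180])*4).round(0),'ferr v',proj(w,P(.014,0,.012))[1].round(1))
crop('s6',170,220,280,300,7,'s6d')
E
```

```text
0.054 0 scene tip [447. 196.] rear [122. 374.] [132. 406.] ferr v 338.2
0.054 -2 scene tip [448. 199.] rear [121. 367.] [130. 401.] ferr v 338.3
0.057 0 scene tip [448. 200.] rear [123. 378.] [134. 410.] ferr v 333.0
0.057 -2 scene tip [448. 203.] rear [122. 371.] [131. 405.] ferr v 333.1
0.06 0 scene tip [448. 204.] rear [125. 382.] [135. 414.] ferr v 328.0
0.06 -2 scene tip [449. 207.] rear [124. 375.] [132. 409.] ferr v 328.1
```

View pics/s6d.png

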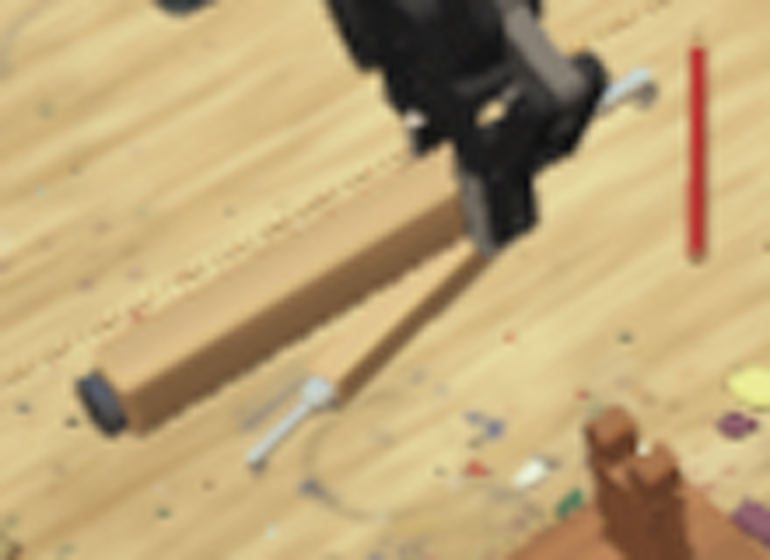

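>>> {"op": "arm_command", "data": {
  "plan": [
    {"tx":0,"ty":0,"tz":-2,"wx":0,"wy":0,"wz":-6,"hand":1},
    {"tx":0,"ty":0,"tz":-2,"wx":0,"wy":0,"wz":-6,"hand":1},
    {"tx":-4,"ty":0,"tz":-2,"wx":0,"wy":0,"wz":0,"hand":1},
    {"tx":-4,"ty":0,"tz":0,"wx":0,"wy":0,"wz":0,"hand":1},
    {"tx":-4,"ty":0,"tz":0,"wx":0,"wy":0,"wz":0,"hand":1},
    {"tx":-4,"ty":0,"tz":0,"wx":0,"wy":0,"wz":0,"hand":1},
    {"tx":0,"ty":0,"tz":0,"wx":0,"wy":0,"wz":0,"hand":1}
  ]
}}

```text
time_s: 10.45
tcp_pos: [0.4304, -0.0077, 0.3252]
ee_rot: [0.781, -0.624, -0.017, 0.004]
ft_force: [-0.2, -0.6, -1.0]
gripper_width: 0.019
```

```bash
python3 - <<'E'
from h import *
st(); go((.4591,.1687,.33),-77.5)
E
```

```text
t 10.45 tcp [ 0.4304 -0.0077  0.3252] F [-0.17 -0.61 -0.98] T [-0.048 -0.046  0.008] w 0.0190 q [-0.179 -0.161 -0.058  1.707  0.009 -1.972]
toolx [ 0.2196 -0.9754 -0.0217] toolz [-0.0315  0.0151 -0.9994] yaw -77.31
shift cm [-16.59  -6.67  -0.3 ] rotvec deg [1.57 1.24 0.2 ] tcp [ 0.4304 -0.0077  0.3252] t 10.45
```

>>> {"op": "arm_command", "data": {
  "plan": [
    {"tx":-3.4,"ty":-1.7,"tz":0,"wx":0.8,"wy":0.6,"wz":0,"hand":1},
    {"tx":-3.4,"ty":-1.7,"tz":0,"wx":0.8,"wy":0.6,"wz":0,"hand":1},
    {"tx":-3.4,"ty":-1.7,"tz":0,"wx":0,"wy":0,"wz":0,"hand":1},
    {"tx":-2.5,"ty":-1.4,"tz":0,"wx":0,"wy":0,"wz":0,"hand":1},
    {"tx":-1,"ty":0,"tz":0,"wx":0,"wy":0,"wz":0,"hand":1},
    {"tx":0,"ty":0,"tz":0,"wx":0,"wy":0,"wz":0,"hand":1}
  ]
}}

```text
time_s: 11.05
tcp_pos: [0.4625, 0.1429, 0.3134]
ee_rot: [0.78, -0.625, -0.005, 0.007]
ft_force: [0.2, -1.0, -1.5]
gripper_width: 0.0192
```

```bash
python3 - <<'E'
from h import *
st(); go((.4591,.1887,.323),-77.5)
E
```

```text
t 11.05 tcp [0.4625 0.1429 0.3134] F [ 0.22 -1.   -1.5 ] T [-0.038 -0.017  0.026] w 0.0192 q [ 0.162 -0.04   0.029  1.657 -0.002 -1.628]
toolx [ 0.2176 -0.976   0.001 ] toolz [-0.0162 -0.0047 -0.9999] yaw -77.43
shift cm [-4.54 -0.65 -0.98] rotvec deg [ 0.97 -0.06  0.07] tcp [0.4625 0.1429 0.3134] t 11.05
```

>>> {"op": "arm_command", "data": {
  "plan": [
    {"tx":-1.5,"ty":-0.3,"tz":-0.5,"wx":1,"wy":0,"wz":0,"hand":1},
    {"tx":-1.5,"ty":-0.3,"tz":-0.4,"wx":0,"wy":0,"wz":0,"hand":1},
    {"tx":-1.3,"ty":-0.1,"tz":-0.2,"wx":0,"wy":0,"wz":0,"hand":1},
    {"tx":0,"ty":0,"tz":0,"wx":0,"wy":0,"wz":0,"hand":1},
    {"tx":0,"ty":0,"tz":0,"wx":0,"wy":0,"wz":0,"hand":1}
  ]
}}

```text
time_s: 11.55
tcp_pos: [0.4591, 0.1819, 0.3201]
ee_rot: [0.778, -0.628, -0.0, 0.005]
ft_force: [-0.2, -0.9, -1.1]
gripper_width: 0.0193
```

```bash
python3 - <<'E'
from h import *
st(); go((.4591,.1887,.323),-77.5); snap('scene','s7');snap('side','d7');crop('s7',310,80,430,200,6,'s7c')
s=arm.read_state();Rc=R.from_quat(s['ee_rot']);T=s['tcp_pos']
for z in (.0035,-.0125): print((proj(load('s7'),T+Rc.apply([-.0675,0,.0575-z]))-[310,80])*6)
E
```

```text
t 11.55 tcp [0.4591 0.1819 0.3201] F [-0.2  -0.91 -1.1 ] T [ 0.029  0.013 -0.018] w 0.0193 q [ 0.244 -0.02   0.062  1.662 -0.006 -1.54 ]
toolx [ 0.2119 -0.9773  0.0058] toolz [-0.0068 -0.0074 -0.9999] yaw -77.77
shift cm [-0.67 -0.14 -0.29] rotvec deg [ 0.47 -0.33 -0.27] tcp [0.4591 0.1819 0.3201] t 11.55
[309.43603596 410.84948391]
[307.37342281 442.21231873]
```

View pics/s7c.png

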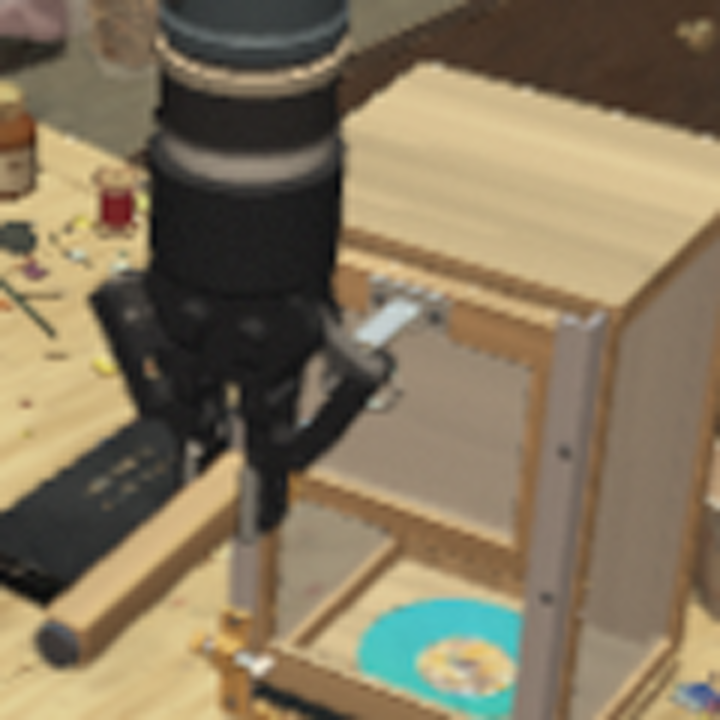

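>>> {"op": "arm_command", "data": {
  "plan": [
    {"tx":-0.7,"ty":-0.1,"tz":-0.3,"wx":0.5,"wy":-0.3,"wz":-0.2,"hand":1},
    {"tx":-0.5,"ty":0,"tz":-0.1,"wx":0,"wy":-0.2,"wz":0,"hand":1},
    {"tx":0,"ty":0,"tz":0,"wx":0,"wy":0,"wz":0,"hand":1},
    {"tx":0,"ty":0,"tz":0,"wx":0,"wy":0,"wz":0,"hand":1}
  ]
}}

```text
time_s: 12.05
tcp_pos: [0.4576, 0.1935, 0.3245]
ee_rot: [0.779, -0.627, -0.001, -0.002]
ft_force: [-0.5, 0.8, -1.3]
gripper_width: 0.0191
```

```bash
python3 - <<'E'
from h import *
st(); go((.4475,.2410,.323),-77.5)
E
```

```text
t 12.05 tcp [0.4576 0.1935 0.3245] F [-0.54  0.75 -1.27] T [-0.039 -0.005 -0.011] w 0.0191 q [ 0.263 -0.021  0.071  1.661  0.004 -1.522]
toolx [ 0.2132 -0.977  -0.0037] toolz [ 7.0e-04  3.9e-03 -1.0e+00] yaw -77.69
shift cm [-4.86 -0.02  0.17] rotvec deg [-0.08  0.21 -0.19] tcp [0.4576 0.1935 0.3245] t 12.05
```

>>> {"op": "arm_command", "data": {
  "plan": [
    {"tx":-1,"ty":0,"tz":0.1,"wx":0,"wy":0.1,"wz":-0.1,"hand":1},
    {"tx":-1,"ty":0,"tz":0.05,"wx":0,"wy":0,"wz":0,"hand":1},
    {"tx":-0.8,"ty":0,"tz":0,"wx":0,"wy":0,"wz":0,"hand":1},
    {"tx":0,"ty":0,"tz":0,"wx":0,"wy":0,"wz":0,"hand":1}
  ]
}}

```text
time_s: 12.45
tcp_pos: [0.451, 0.2235, 0.3228]
ee_rot: [0.779, -0.626, -0.0, -0.001]
ft_force: [0.3, -0.2, -1.4]
gripper_width: 0.0185
```

```bash
python3 - <<'E'
from h import *
st(); go((.4475,.2410,.323),-77.5);snap('scene','s8');crop('s8',310,80,430,200,6,'s8c')
E
```

```text
t 12.45 tcp [0.451  0.2235 0.3228] F [ 0.34 -0.19 -1.42] T [ 0.009 -0.029 -0.053] w 0.0185 q [ 0.326 -0.004  0.084  1.657  0.002 -1.462]
toolx [ 0.2152 -0.9766 -0.0023] toolz [ 8.0e-04  2.5e-03 -1.0e+00] yaw -77.57
shift cm [-1.79 -0.03 -0.01] rotvec deg [-0.07  0.13 -0.07] tcp [0.451  0.2235 0.3228] t 12.45
```

View pics/s8c.png

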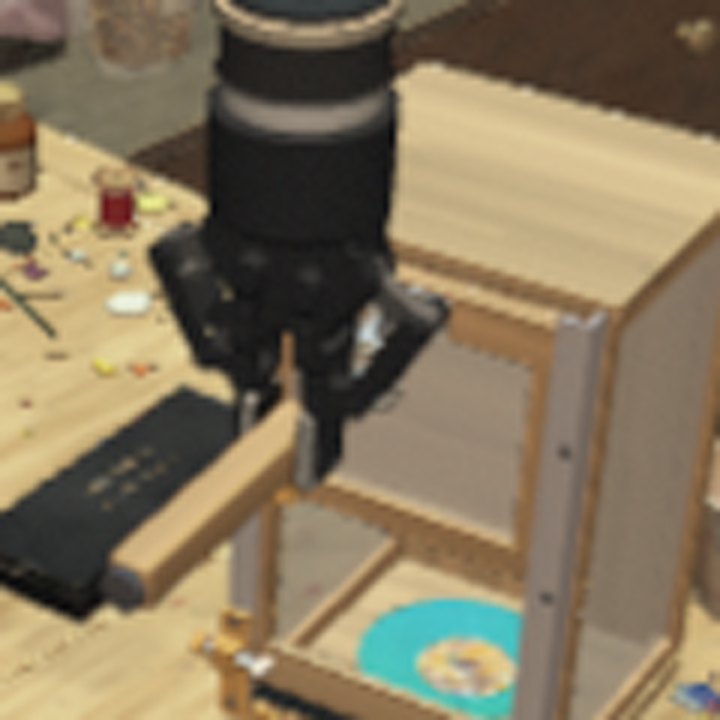

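>>> {"op": "arm_command", "data": {
  "plan": [
    {"tx":-0.7,"ty":0,"tz":0,"wx":0,"wy":0.1,"wz":0,"hand":1},
    {"tx":-0.5,"ty":0,"tz":0,"wx":0,"wy":0,"wz":0,"hand":1},
    {"tx":0,"ty":0,"tz":0,"wx":0,"wy":0,"wz":0,"hand":1}
  ]
}}

```text
time_s: 12.8
tcp_pos: [0.4483, 0.2359, 0.3227]
ee_rot: [0.779, -0.626, 0.0, -0.0]
ft_force: [0.1, 0.6, -1.6]
gripper_width: 0.019
```

```bash
python3 - <<'E'
from h import *
st(); go((.4475,.2410,.323),-77.5)
E
```

```text
t 12.80 tcp [0.4483 0.2359 0.3227] F [ 0.12  0.57 -1.6 ] T [ 0.031 -0.043  0.012] w 0.0190 q [ 0.352  0.005  0.092  1.658 -0.    -1.435]
toolx [ 2.151e-01 -9.766e-01  3.000e-04] toolz [ 0.0011 -0.     -1.    ] yaw -77.58
shift cm [-0.52 -0.04 -0.03] rotvec deg [-0.06 -0.01 -0.08] tcp [0.4483 0.2359 0.3227] t 12.8
```

>>> {"op": "arm_command", "data": {
  "plan": [
    {"tx":-0.6,"ty":0,"tz":0,"wx":0,"wy":0,"wz":0,"hand":1},
    {"tx":0,"ty":0,"tz":0,"wx":0,"wy":0,"wz":0,"hand":1},
    {"tx":0,"ty":0,"tz":0,"wx":0,"wy":0,"wz":0,"hand":1}
  ]
}}

```text
time_s: 13.1
tcp_pos: [0.4469, 0.2422, 0.3228]
ee_rot: [0.779, -0.626, 0.001, -0.0]
ft_force: [0.8, -0.5, -0.6]
gripper_width: 0.0192
```

```bash
python3 - <<'E'
from h import *
st(); go((.4475,.2410,.323),-77.5)
for i in range(3):
  snap('side','d8');print(arm.read_state()['ft_force'].round(2))
E
```

```text
t 13.10 tcp [0.4469 0.2422 0.3228] F [ 0.83 -0.48 -0.61] T [-0.012 -0.04   0.001] w 0.0192 q [ 3.650e-01  9.000e-03  9.700e-02  1.658e+00 -1.000e-03 -1.423e+00]
toolx [ 2.150e-01 -9.766e-01  5.000e-04] toolz [ 1.2e-03 -3.0e-04 -1.0e+00] yaw -77.58
shift cm [ 0.13 -0.03 -0.02] rotvec deg [-0.06 -0.03 -0.08] tcp [0.4469 0.2422 0.3228] t 13.1
[ 0.87 -0.53 -1.25]
[-0.05  0.27 -2.08]
[ 0.45 -0.36 -1.23]
```

>>> {"op": "arm_command", "data": {
  "plan": [
    {"tx":0,"ty":0,"tz":0.5,"wx":0,"wy":0,"wz":0,"hand":1},
    {"tx":0,"ty":0,"tz":0.5,"wx":0,"wy":0,"wz":0,"hand":1},
    {"tx":0,"ty":0,"tz":0.3,"wx":0,"wy":0,"wz":0,"hand":1},
    {"tx":0,"ty":0,"tz":0.3,"wx":0,"wy":0,"wz":0,"hand":1},
    {"tx":0,"ty":0,"tz":0,"wx":0,"wy":0,"wz":0,"hand":1}
  ]
}}

```text
time_s: 13.75
tcp_pos: [0.4473, 0.2417, 0.3061]
ee_rot: [0.779, -0.627, 0.001, -0.001]
ft_force: [-0.2, 0.7, -0.7]
gripper_width: 0.0189
```

```bash
python3 - <<'E'
from h import *
st(); go((.4475,.2410,.323),-77.5); snap('scene','s9');crop('s9',310,80,430,200,6,'s9c');print(arm.read_state()['ft_force'])
E
```

```text
t 13.75 tcp [0.4473 0.2417 0.3061] F [-0.19  0.68 -0.71] T [0.093 0.024 0.038] w 0.0189 q [ 0.364  0.003  0.058  1.623 -0.    -1.423]
toolx [ 2.138e-01 -9.769e-01 -2.000e-04] toolz [ 2.5e-03  7.0e-04 -1.0e+00] yaw -77.65
shift cm [ 0.07 -0.01 -1.69] rotvec deg [-0.15  0.01 -0.15] tcp [0.4473 0.2417 0.3061] t 13.75
[-0.76298837 -0.22977142 -0.06639881]
```

View pics/s9c.png

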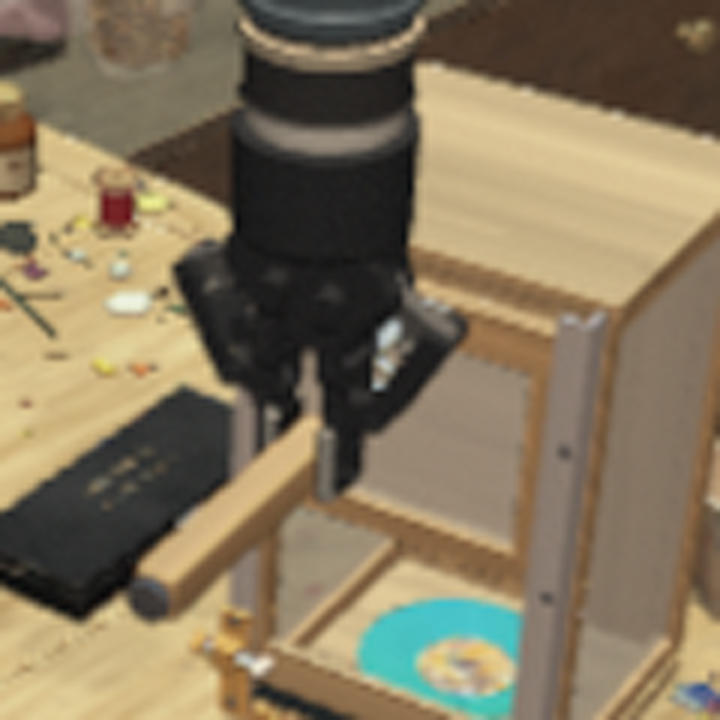

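>>> {"op": "arm_command", "data": {
  "plan": [
    {"tx":0,"ty":0,"tz":0.4,"wx":0,"wy":0,"wz":0,"hand":1},
    {"tx":0,"ty":0,"tz":0.4,"wx":0,"wy":0,"wz":0,"hand":1},
    {"tx":0,"ty":0,"tz":0.4,"wx":0,"wy":0,"wz":0,"hand":1},
    {"tx":0,"ty":0,"tz":0,"wx":0,"wy":0,"wz":0,"hand":1}
  ]
}}

```text
time_s: 14.2
tcp_pos: [0.4474, 0.2417, 0.2947]
ee_rot: [0.779, -0.627, 0.001, -0.002]
ft_force: [-0.5, -1.2, -0.0]
gripper_width: 0.0194
```

```bash
python3 - <<'E'
from h import *
st(); go((.4475,.2410,.323),-77.5); snap('scene','s10');crop('s10',310,80,430,200,6,'s10c');print(arm.read_state()['ft_force'])
E
```

```text
t 14.20 tcp [0.4474 0.2417 0.2947] F [-0.51 -1.18 -0.03] T [ 0.085  0.038 -0.002] w 0.0194 q [ 3.640e-01 -1.000e-03  3.100e-02  1.598e+00 -0.000e+00 -1.423e+00]
toolx [ 2.140e-01 -9.768e-01 -4.000e-04] toolz [ 0.0042  0.0014 -1.    ] yaw -77.64
shift cm [ 0.07 -0.01 -2.83] rotvec deg [-0.25  0.02 -0.14] tcp [0.4474 0.2417 0.2947] t 14.2
[ 0.39186979 -0.28965444  0.31567177]
```

View pics/s10c.png

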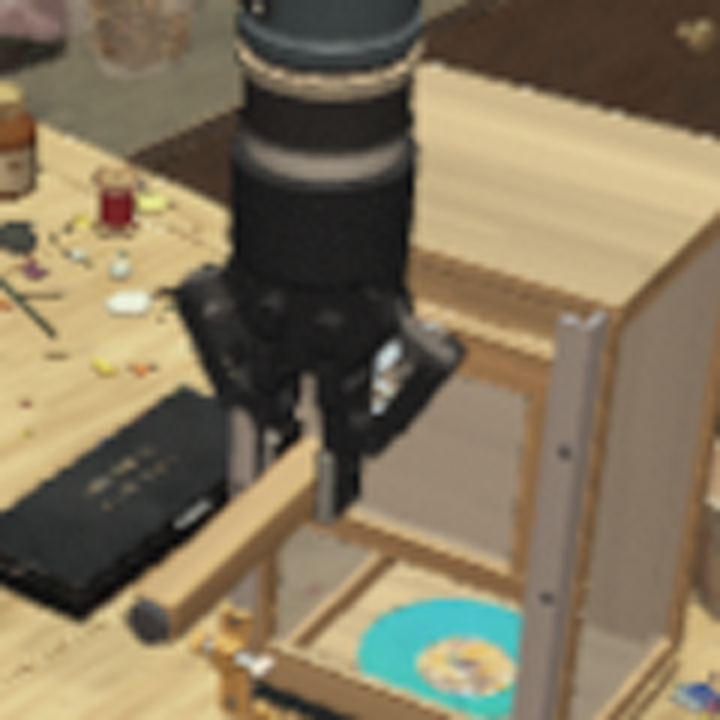

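>>> {"op": "arm_command", "data": {
  "plan": [
    {"tx":0,"ty":0,"tz":0.7,"wx":-0.2,"wy":0,"wz":0,"hand":1},
    {"tx":0,"ty":0,"tz":0.7,"wx":0,"wy":0,"wz":0,"hand":1},
    {"tx":0,"ty":0,"tz":0.7,"wx":0,"wy":0,"wz":0,"hand":1},
    {"tx":0,"ty":0,"tz":0.7,"wx":0,"wy":0,"wz":0,"hand":1},
    {"tx":0,"ty":0,"tz":0.7,"wx":0,"wy":0,"wz":0,"hand":1},
    {"tx":0,"ty":0,"tz":0.7,"wx":0,"wy":0,"wz":0,"hand":1},
    {"tx":0,"ty":0,"tz":0.4,"wx":0,"wy":0,"wz":0,"hand":1},
    {"tx":0,"ty":0,"tz":0,"wx":0,"wy":0,"wz":0,"hand":1}
  ]
}}

```text
time_s: 15.05
tcp_pos: [0.4477, 0.2418, 0.2449]
ee_rot: [0.779, -0.627, 0.0, -0.001]
ft_force: [1.0, -0.2, 1.9]
gripper_width: 0.0188
```

```bash
python3 - <<'E'
from h import *
st(); go((.4475,.2410,.323),-77.5); snap('scene','s11');crop('s11',310,80,430,200,6,'s11c');snap('wrist','w11');print(arm.read_state()['ft_force'])
E
```

```text
t 15.05 tcp [0.4477 0.2418 0.2449] F [ 1.03 -0.17  1.89] T [ 0.101  0.076 -0.027] w 0.0188 q [ 3.630e-01 -1.000e-03 -6.800e-02  1.502e+00  0.000e+00 -1.423e+00]
toolx [ 2.140e-01 -9.768e-01 -7.000e-04] toolz [ 0.0015  0.001  -1.    ] yaw -77.65
shift cm [ 0.07  0.02 -7.81] rotvec deg [-0.1   0.04 -0.15] tcp [0.4477 0.2418 0.2449] t 15.05
[-0.05303894  0.8691729  -0.07772503]
```

View pics/s11c.png

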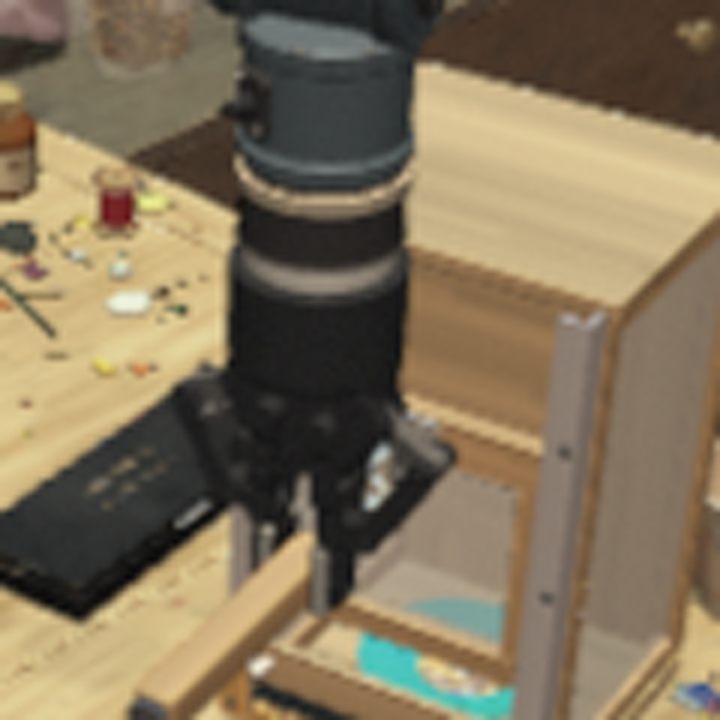

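View pics/w11.png

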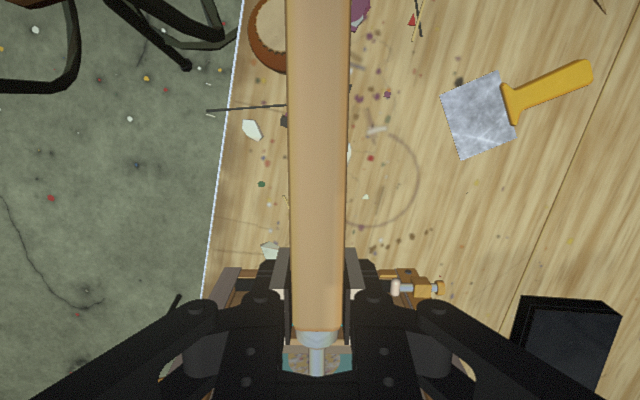

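>>> {"op": "arm_command", "data": {
  "plan": [
    {"tx":0,"ty":0,"tz":0.4,"wx":0,"wy":0,"wz":0,"hand":1},
    {"tx":0,"ty":0,"tz":0.4,"wx":0,"wy":0,"wz":0,"hand":1},
    {"tx":0,"ty":0,"tz":0.4,"wx":0,"wy":0,"wz":0,"hand":1},
    {"tx":0,"ty":0,"tz":0.4,"wx":0,"wy":0,"wz":0,"hand":1},
    {"tx":0,"ty":0,"tz":0.2,"wx":0,"wy":0,"wz":0,"hand":1}
  ]
}}

```text
time_s: 15.65
tcp_pos: [0.4477, 0.2419, 0.2273]
ee_rot: [0.779, -0.627, 0.001, -0.001]
ft_force: [0.9, -0.4, 2.7]
gripper_width: 0.0187
```

>>> {"op": "arm_command", "data": {
  "plan": [
    {"tx":0,"ty":0,"tz":0.2,"wx":0,"wy":0,"wz":0,"hand":1},
    {"tx":0,"ty":0,"tz":0.2,"wx":0,"wy":0,"wz":0,"hand":1}
  ]
}}

```text
time_s: 15.85
tcp_pos: [0.4478, 0.2419, 0.2229]
ee_rot: [0.779, -0.627, 0.001, -0.001]
ft_force: [-1.9, -1.0, 1.8]
gripper_width: 0.019
```

>>> {"op": "arm_command", "data": {
  "plan": [
    {"tx":0,"ty":0,"tz":0.2,"wx":0,"wy":0,"wz":0,"hand":1},
    {"tx":0,"ty":0,"tz":0.2,"wx":0,"wy":0,"wz":0,"hand":1}
  ]
}}

```text
time_s: 16.05
tcp_pos: [0.4478, 0.2419, 0.2186]
ee_rot: [0.779, -0.627, 0.001, -0.001]
ft_force: [-0.4, -0.5, 2.2]
gripper_width: 0.0193
```

>>> {"op": "arm_command", "data": {
  "plan": [
    {"tx":0,"ty":0,"tz":0.2,"wx":0,"wy":0,"wz":0,"hand":1},
    {"tx":0,"ty":0,"tz":0.2,"wx":0,"wy":0,"wz":0,"hand":1}
  ]
}}

```text
time_s: 16.25
tcp_pos: [0.4478, 0.2419, 0.2144]
ee_rot: [0.779, -0.627, 0.001, -0.001]
ft_force: [-1.1, 0.3, 2.4]
gripper_width: 0.0189
```

```bash
python3 - <<'E'
from h import *
st(); snap('scene','s12');crop('s12',310,80,430,200,6,'s12c');print(arm.read_state()['ft_force']);snap('wrist','w12');crop('w12',270,230,470,370,4,'w12c');print(arm.read_state()['ft_force'])
E
```

```text
t 16.25 tcp [0.4478 0.2419 0.2144] F [-1.1   0.29  2.4 ] T [0.099 0.242 0.071] w 0.0189 q [ 0.363  0.002 -0.125  1.44   0.    -1.424]
toolx [ 2.145e-01 -9.767e-01 -7.000e-04] toolz [ 0.0026  0.0013 -1.    ] yaw -77.62
[-0.22080963 -0.6228207   1.92460718]
[ 0.18085657 -0.90307944  1.21412182]
```

View pics/s12c.png

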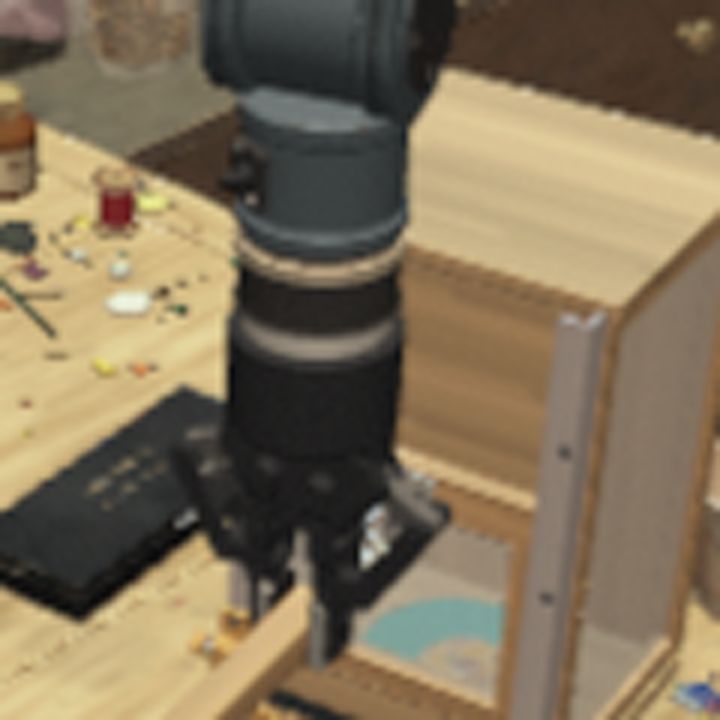

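View pics/w12c.png

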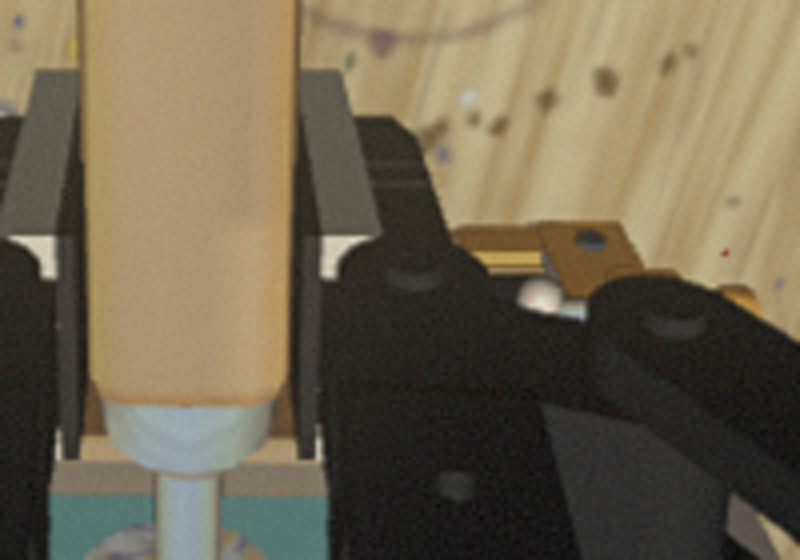

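>>> {"op": "arm_command", "data": {
  "plan": [
    {"tx":0,"ty":0,"tz":0.2,"wx":0,"wy":0,"wz":0,"hand":1},
    {"tx":0,"ty":0,"tz":0.15,"wx":0,"wy":0,"wz":0,"hand":1}
  ]
}}

```text
time_s: 16.55
tcp_pos: [0.4478, 0.2419, 0.2106]
ee_rot: [0.779, -0.627, 0.001, -0.001]
ft_force: [0.3, -0.6, 2.0]
gripper_width: 0.0193
```

>>> {"op": "arm_command", "data": {
  "plan": [
    {"tx":0,"ty":0,"tz":0.15,"wx":0,"wy":0,"wz":0,"hand":1},
    {"tx":0,"ty":0,"tz":0.15,"wx":0,"wy":0,"wz":0,"hand":1}
  ]
}}

```text
time_s: 16.75
tcp_pos: [0.4478, 0.2419, 0.2074]
ee_rot: [0.779, -0.627, 0.001, -0.001]
ft_force: [-0.7, -0.4, 2.9]
gripper_width: 0.019
```

>>> {"op": "arm_command", "data": {
  "plan": [
    {"tx":0,"ty":0,"tz":0.15,"wx":0,"wy":0,"wz":0,"hand":1},
    {"tx":0,"ty":0,"tz":0.1,"wx":0,"wy":0,"wz":0,"hand":1}
  ]
}}

```text
time_s: 16.95
tcp_pos: [0.4478, 0.2419, 0.2047]
ee_rot: [0.779, -0.627, 0.001, -0.001]
ft_force: [-1.4, -1.1, 2.7]
gripper_width: 0.0192
```

>>> {"op": "arm_command", "data": {
  "plan": [
    {"tx":0,"ty":0,"tz":0.15,"wx":0,"wy":0,"wz":0,"hand":1},
    {"tx":0,"ty":0,"tz":0.1,"wx":0,"wy":0,"wz":0,"hand":1}
  ]
}}

```text
time_s: 17.15
tcp_pos: [0.4478, 0.2419, 0.2026]
ee_rot: [0.779, -0.627, 0.001, -0.002]
ft_force: [-2.0, -0.8, 5.0]
gripper_width: 0.0191
```

>>> {"op": "arm_command", "data": {
  "plan": [
    {"tx":0,"ty":0,"tz":0.15,"wx":0,"wy":0,"wz":0,"hand":1},
    {"tx":0,"ty":0,"tz":0.1,"wx":0,"wy":0,"wz":0,"hand":1}
  ]
}}

```text
time_s: 17.35
tcp_pos: [0.4478, 0.2419, 0.2007]
ee_rot: [0.779, -0.627, 0.001, -0.002]
ft_force: [-1.1, -1.3, 5.5]
gripper_width: 0.0192
```

```bash
python3 - <<'E'
from h import *
st(); snap('scene','s13');crop('s13',310,80,430,220,5,'s13c');print(arm.read_state()['ft_force']);snap('wrist','w13');crop('w13',270,230,470,370,4,'w13c');print(arm.read_state()['ft_force'])
E
```

```text
t 17.35 tcp [0.4478 0.2419 0.2007] F [-1.1  -1.32  5.55] T [0.005 0.406 0.096] w 0.0192 q [ 0.363  0.005 -0.15   1.412  0.    -1.424]
toolx [ 2.147e-01 -9.767e-01 -9.000e-04] toolz [ 0.0035  0.0017 -1.    ] yaw -77.6
[-1.65131368 -1.20806717  4.28042479]
[-1.86966311 -0.65581985  4.0853734 ]
```

View pics/s13c.png

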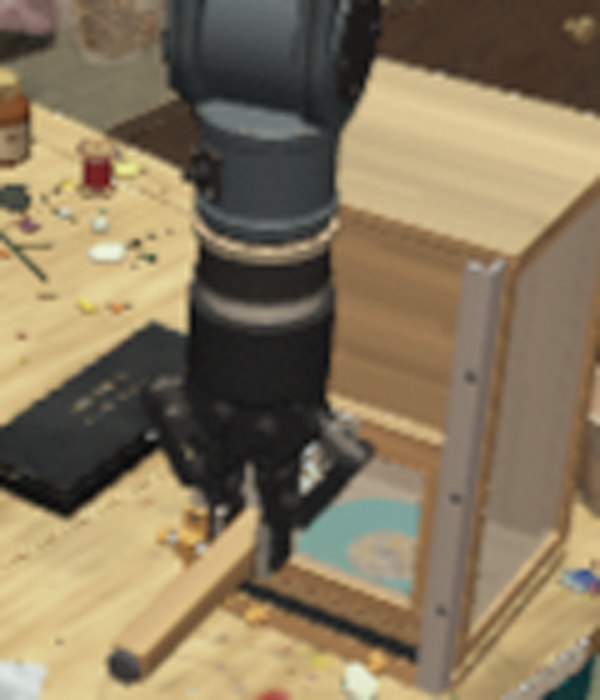

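View pics/w13c.png

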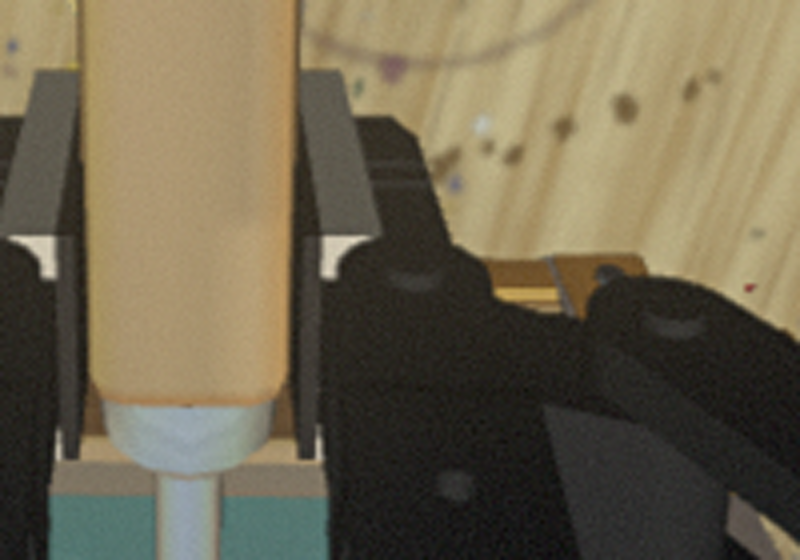

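>>> {"op": "arm_command", "data": {
  "plan": [
    {"tx":0,"ty":0,"tz":0.12,"wx":0,"wy":0,"wz":0,"hand":1},
    {"tx":0,"ty":0,"tz":0.1,"wx":0,"wy":0,"wz":0,"hand":1}
  ]
}}

```text
time_s: 17.65
tcp_pos: [0.4479, 0.2419, 0.1988]
ee_rot: [0.779, -0.627, 0.001, -0.002]
ft_force: [-1.3, -1.4, 4.7]
gripper_width: 0.0189
```

>>> {"op": "arm_command", "data": {
  "plan": [
    {"tx":0,"ty":0,"tz":0.12,"wx":0,"wy":0,"wz":0,"hand":1},
    {"tx":0,"ty":0,"tz":0.08,"wx":0,"wy":0,"wz":0,"hand":1}
  ]
}}

```text
time_s: 17.85
tcp_pos: [0.4479, 0.2419, 0.1972]
ee_rot: [0.779, -0.627, 0.001, -0.002]
ft_force: [-0.7, -0.9, 4.4]
gripper_width: 0.019
```

>>> {"op": "arm_command", "data": {
  "plan": [
    {"tx":0,"ty":0,"tz":0.12,"wx":0,"wy":0,"wz":0,"hand":1},
    {"tx":0,"ty":0,"tz":0.08,"wx":0,"wy":0,"wz":0,"hand":1}
  ]
}}

```text
time_s: 18.05
tcp_pos: [0.4478, 0.2419, 0.1956]
ee_rot: [0.779, -0.626, 0.001, -0.002]
ft_force: [-2.1, -1.2, 5.7]
gripper_width: 0.0192
```

>>> {"op": "arm_command", "data": {
  "plan": [
    {"tx":0,"ty":0,"tz":0.1,"wx":0,"wy":0,"wz":0,"hand":1},
    {"tx":0,"ty":0,"tz":0.08,"wx":0,"wy":0,"wz":0,"hand":1}
  ]
}}

```text
time_s: 18.25
tcp_pos: [0.4478, 0.2419, 0.1944]
ee_rot: [0.78, -0.626, 0.001, -0.002]
ft_force: [-1.6, -1.6, 5.6]
gripper_width: 0.0191
```

```bash
python3 - <<'E'
from h import *
st(); snap('wrist','w14');crop('w14',330,250,460,330,6,'w14c');st();snap('scene','s14');crop('s14',310,150,410,220,7,'s14c')
E
```

```text
t 18.25 tcp [0.4478 0.2419 0.1944] F [-1.58 -1.6   5.57] T [-0.012  0.46   0.173] w 0.0191 q [ 0.363  0.005 -0.162  1.398  0.    -1.425]
toolx [ 0.2153 -0.9765 -0.0012] toolz [ 0.0046  0.0023 -1.    ] yaw -77.57
t 18.30 tcp [0.4478 0.2419 0.1943] F [-2.25 -1.77  5.33] T [-0.019  0.393  0.121] w 0.0191 q [ 0.363  0.005 -0.162  1.398  0.    -1.425]
toolx [ 0.2152 -0.9766 -0.0012] toolz [ 0.0045  0.0022 -1.    ] yaw -77.57
```

View pics/w14c.png

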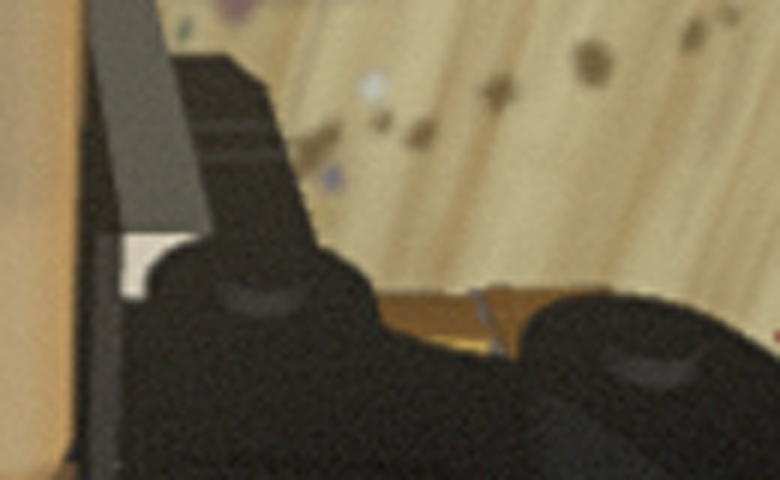

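View pics/s14c.png

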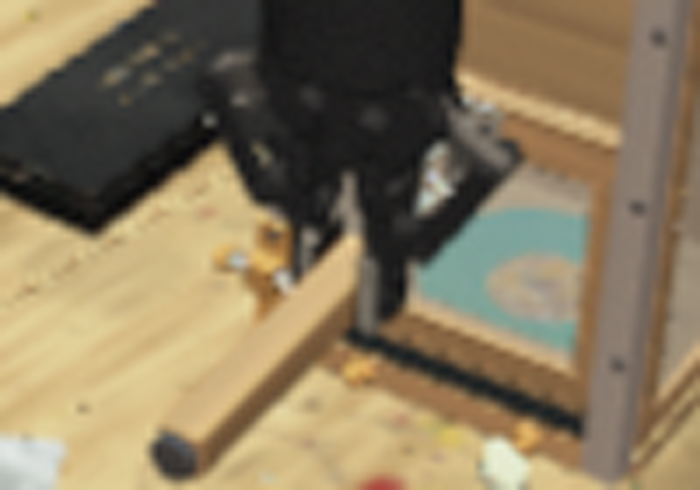

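>>> {"op": "arm_command", "data": {
  "plan": [
    {"tx":0,"ty":0,"tz":0.12,"wx":0,"wy":0,"wz":0,"hand":1},
    {"tx":0,"ty":0,"tz":0.08,"wx":0,"wy":0,"wz":0,"hand":1}
  ]
}}

```text
time_s: 18.55
tcp_pos: [0.4478, 0.2419, 0.193]
ee_rot: [0.78, -0.626, 0.001, -0.002]
ft_force: [-2.5, -1.1, 5.3]
gripper_width: 0.0192
```

>>> {"op": "arm_command", "data": {
  "plan": [
    {"tx":0,"ty":0,"tz":0.12,"wx":0,"wy":0,"wz":0,"hand":1}
  ]
}}

```text
time_s: 18.65
tcp_pos: [0.4478, 0.2419, 0.1922]
ee_rot: [0.78, -0.626, 0.001, -0.003]
ft_force: [-1.1, -1.9, 6.2]
gripper_width: 0.0188
```

>>> {"op": "arm_command", "data": {
  "plan": [
    {"tx":0,"ty":0,"tz":0.12,"wx":0,"wy":0,"wz":0,"hand":1}
  ]
}}

```text
time_s: 18.75
tcp_pos: [0.4478, 0.2419, 0.1914]
ee_rot: [0.78, -0.626, 0.001, -0.003]
ft_force: [-2.1, -0.9, 6.8]
gripper_width: 0.019
```

>>> {"op": "arm_command", "data": {
  "plan": [
    {"tx":0,"ty":0,"tz":0.1,"wx":0,"wy":0,"wz":0,"hand":1}
  ]
}}

```text
time_s: 18.85
tcp_pos: [0.4478, 0.2419, 0.1908]
ee_rot: [0.78, -0.626, 0.001, -0.003]
ft_force: [-1.6, -1.9, 5.5]
gripper_width: 0.0191
```

```bash
python3 - <<'E'
from h import *
st(); snap('scene','s15');crop('s15',310,150,410,220,7,'s15c');print(arm.read_state()['ft_force'])
E
```

```text
t 18.85 tcp [0.4478 0.2419 0.1908] F [-1.58 -1.91  5.47] T [0.039 0.488 0.134] w 0.0191 q [ 3.630e-01  6.000e-03 -1.690e-01  1.390e+00  1.000e-03 -1.425e+00]
toolx [ 0.2158 -0.9764 -0.0014] toolz [ 0.0056  0.0027 -1.    ] yaw -77.54
[-1.49464685 -1.23563464  5.73243664]
```

View pics/s15c.png

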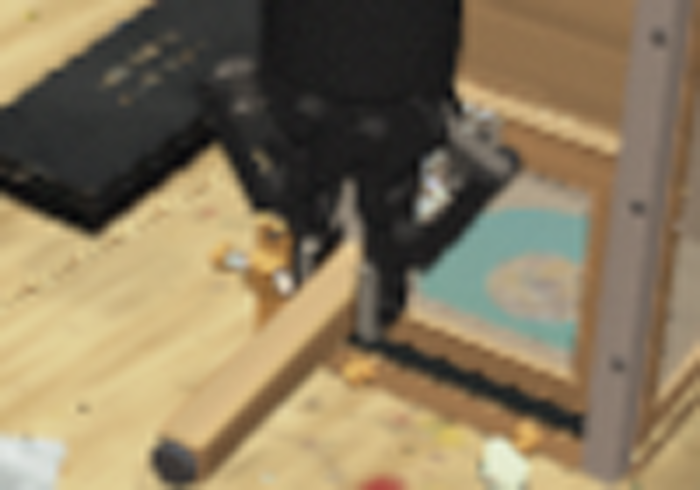

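```bash
python3 - <<'E'
from h import *
def im(f): return cv2.imread(f'pics/{f}.png').astype(np.float32).mean(2)
# vertical edge profile along sash top rail near u 390..396
for f,z in(('s11',.2449),('s12',.2144),('s13',.2007),('s14',.1943),('s15',.1908)):
  g=im(f); print(f,z,[int(np.argmin(np.diff(cv2.resize(g[130:185,u-1:u+2].mean(1)[:,None],None,fx=1,fy=10,interpolation=cv2.INTER_CUBIC)[:,0])))/10+130 for u in (386,390,394)])
# predicted px per mm
S=load('s15');print(proj(S,(.5,.33,.18))-proj(S,(.5,.33,.17)))
# rod in wrist view: ferrule boundary row
for f in('w6','w11','w12','w13','w14'):
  g=cv2.imread(f'pics/{f}.png').astype(float);print(f,[round(v) for v in (g[318:342,312:322,2]-g[318:342,312:322,0]).mean(1)])
E
```

```text
s11 0.2449 [151.3, 152.5, 153.7]
s12 0.2144 [160.7, 162.4, 163.4]
s13 0.2007 [164.5, 166.4, 167.6]
s14 0.1943 [166.8, 168.4, 169.7]
s15 0.1908 [167.6, 169.4, 170.7]
[ 0.34453108 -2.98120062]
w6 [65, 64, 65, 64, 65, 65, 64, 64, 64, 67, 74, 82, 90, 45, -16, -22, -20, -19, -20, -20, -21, -20, -20, -19]
w11 [60, 59, 59, 59, 59, 59, 59, 59, 58, 61, 67, 74, 82, 41, -14, -20, -18, -18, -19, -19, -18, -18, -18, -18]
w12 [58, 58, 59, 58, 58, 57, 58, 58, 57, 60, 65, 74, 80, 40, -13, -20, -18, -18, -18, -19, -19, -18, -18, -17]
w13 [58, 58, 57, 57, 57, 57, 58, 57, 57, 60, 65, 73, 80, 42, -14, -20, -18, -18, -18, -18, -19, -18, -17, -18]
w14 [58, 58, 58, 58, 57, 58, 57, 57, 56, 59, 65, 74, 79, 42, -15, -19, -17, -17, -18, -19, -18, -18, -18, -17]
```

>>> {"op": "arm_command", "data": {
  "plan": [
    {"tx":0,"ty":0,"tz":0.15,"wx":0,"wy":0,"wz":0,"hand":1}
  ]
}}

```text
time_s: 19.0
tcp_pos: [0.4478, 0.2419, 0.1898]
ee_rot: [0.78, -0.626, 0.001, -0.003]
ft_force: [-2.2, -1.4, 5.9]
gripper_width: 0.0189
```

>>> {"op": "arm_command", "data": {
  "plan": [
    {"tx":0,"ty":0,"tz":0.12,"wx":0,"wy":0,"wz":0,"hand":1}
  ]
}}

```text
time_s: 19.1
tcp_pos: [0.4478, 0.2419, 0.1889]
ee_rot: [0.78, -0.626, 0.001, -0.003]
ft_force: [-2.1, -1.2, 5.6]
gripper_width: 0.0189
```

>>> {"op": "arm_command", "data": {
  "plan": [
    {"tx":0,"ty":0,"tz":0.12,"wx":0,"wy":0,"wz":0,"hand":1}
  ]
}}

```text
time_s: 19.2
tcp_pos: [0.4478, 0.2419, 0.1877]
ee_rot: [0.78, -0.626, 0.001, -0.003]
ft_force: [-1.4, -1.2, 3.4]
gripper_width: 0.0191
```

>>> {"op": "arm_command", "data": {
  "plan": [
    {"tx":0,"ty":0,"tz":0,"wx":0,"wy":0,"wz":0,"hand":1}
  ]
}}

```text
time_s: 19.3
tcp_pos: [0.4477, 0.2418, 0.1873]
ee_rot: [0.78, -0.626, 0.001, -0.003]
ft_force: [-1.0, -1.1, 3.2]
gripper_width: 0.0192
```

```bash
python3 - <<'E'
from h import *
st(); snap('scene','s16');crop('s16',310,150,410,220,7,'s16c');st(); snap('wrist','w16');crop('w16',330,250,460,330,6,'w16c')
E
```

```text
t 19.30 tcp [0.4477 0.2418 0.1873] F [-1.04 -1.12  3.15] T [0.095 0.291 0.079] w 0.0192 q [ 3.630e-01  6.000e-03 -1.750e-01  1.383e+00  1.000e-03 -1.425e+00]
toolx [ 0.216  -0.9764 -0.0015] toolz [ 0.0057  0.0027 -1.    ] yaw -77.53
t 19.35 tcp [0.4477 0.2418 0.1873] F [-1.16 -1.5   3.29] T [0.007 0.231 0.056] w 0.0192 q [ 3.630e-01  6.000e-03 -1.750e-01  1.383e+00  1.000e-03 -1.425e+00]
toolx [ 0.2159 -0.9764 -0.0014] toolz [ 0.0057  0.0027 -1.    ] yaw -77.53
```

View pics/s16c.png

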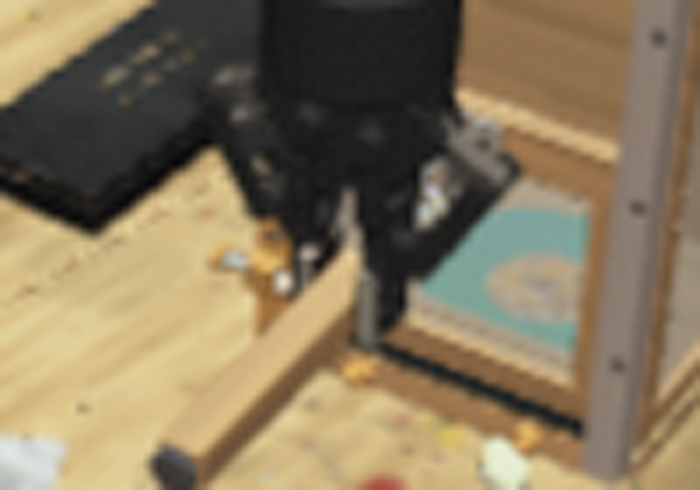

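>>> {"op": "arm_command", "data": {
  "plan": [
    {"tx":0,"ty":0,"tz":-0.15,"wx":0,"wy":0,"wz":0,"hand":1},
    {"tx":0,"ty":0,"tz":-0.15,"wx":0,"wy":0,"wz":0,"hand":1}
  ]
}}

```text
time_s: 19.6
tcp_pos: [0.4475, 0.2418, 0.1888]
ee_rot: [0.78, -0.626, 0.001, -0.002]
ft_force: [0.3, 0.7, -0.9]
gripper_width: 0.0192
```

```bash
python3 - <<'E'
from h import *
st(); snap('scene','s17');st(); crop('s17',310,150,410,220,7,'s17c')
def im(f): return cv2.imread(f'pics/{f}.png').astype(np.float32).mean(2)
for f in('s15','s16','s17'):
  g=im(f); print(f,[int(np.argmin(np.diff(cv2.resize(g[130:185,u-1:u+2].mean(1)[:,None],None,fx=1,fy=10,interpolation=cv2.INTER_CUBIC)[:,0])))/10+130 for u in (386,390,394)])
E
```

```text
t 19.60 tcp [0.4475 0.2418 0.1888] F [ 0.31  0.66 -0.9 ] T [ 0.056 -0.019 -0.012] w 0.0192 q [ 0.363  0.007 -0.172  1.388  0.    -1.425]
toolx [ 0.2157 -0.9765 -0.001 ] toolz [ 0.0043  0.0019 -1.    ] yaw -77.54
t 19.65 tcp [0.4475 0.2418 0.189 ] F [0.54 0.73 0.54] T [ 0.012  0.032 -0.059] w 0.0189 q [ 0.363  0.007 -0.171  1.388  0.    -1.425]
toolx [ 0.2157 -0.9765 -0.001 ] toolz [ 0.0044  0.002  -1.    ] yaw -77.54
s15 [167.6, 169.4, 170.7]
s16 [169.3, 170.4, 172.1]
s17 [168.7, 170.4, 171.7]
```

>>> {"op": "arm_command", "data": {
  "plan": [
    {"tx":0,"ty":0,"tz":-0.3,"wx":0,"wy":0,"wz":0,"hand":1},
    {"tx":0,"ty":0,"tz":-0.3,"wx":0,"wy":0,"wz":0,"hand":1},
    {"tx":0,"ty":0,"tz":-0.3,"wx":0,"wy":0,"wz":0,"hand":1},
    {"tx":0,"ty":0,"tz":0,"wx":0,"wy":0,"wz":0,"hand":1}
  ]
}}

```text
time_s: 20.05
tcp_pos: [0.4476, 0.2418, 0.1984]
ee_rot: [0.78, -0.626, 0.001, -0.002]
ft_force: [-0.3, 0.1, 0.4]
gripper_width: 0.019
```

```bash
python3 - <<'E'
from h import *
st(); snap('scene','s18');st(); crop('s18',310,130,430,220,6,'s18c')
def im(f): return cv2.imread(f'pics/{f}.png').astype(np.float32).mean(2)
for f in('s16','s17','s18'):
  g=im(f); print(f,[int(np.argmin(np.diff(cv2.resize(g[130:185,u-1:u+2].mean(1)[:,None],None,fx=1,fy=10,interpolation=cv2.INTER_CUBIC)[:,0])))/10+130 for u in (386,390,394)])
E
```

```text
t 20.05 tcp [0.4476 0.2418 0.1984] F [-0.29  0.09  0.36] T [ 0.031  0.102 -0.007] w 0.0190 q [ 0.363  0.004 -0.155  1.407  0.    -1.425]
toolx [ 0.2157 -0.9765 -0.001 ] toolz [ 0.0041  0.0019 -1.    ] yaw -77.54
t 20.10 tcp [0.4475 0.2418 0.1983] F [-0.81 -0.29  1.81] T [0.064 0.156 0.028] w 0.0190 q [ 0.363  0.004 -0.155  1.407  0.    -1.425]
toolx [ 0.2157 -0.9765 -0.001 ] toolz [ 0.0041  0.0019 -1.    ] yaw -77.55
s16 [169.3, 170.4, 172.1]
s17 [168.7, 170.4, 171.7]
s18 [165.7, 167.4, 168.5]
```

View pics/s18c.png

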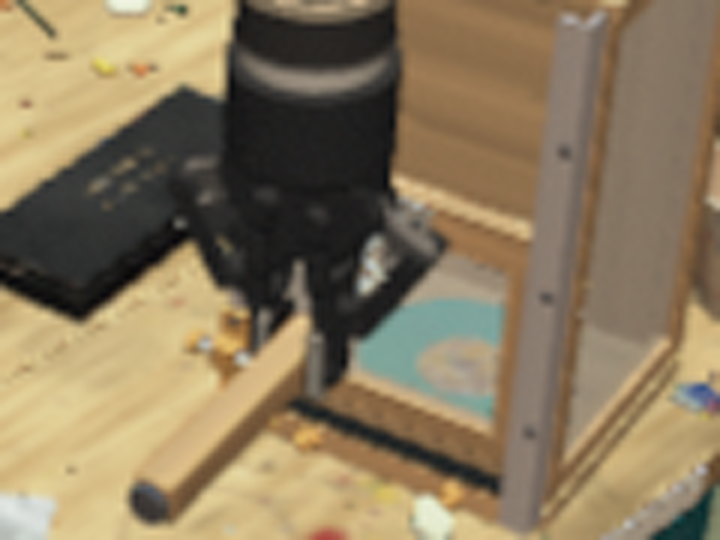

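>>> {"op": "arm_command", "data": {
  "plan": [
    {"tx":0,"ty":0,"tz":0.3,"wx":0,"wy":0,"wz":0,"hand":1},
    {"tx":0,"ty":0,"tz":0.3,"wx":0,"wy":0,"wz":0,"hand":1},
    {"tx":0,"ty":0,"tz":0.2,"wx":0,"wy":0,"wz":0,"hand":1}
  ]
}}

```text
time_s: 20.4
tcp_pos: [0.4476, 0.2418, 0.1933]
ee_rot: [0.78, -0.626, 0.001, -0.003]
ft_force: [-1.8, -1.5, 5.4]
gripper_width: 0.0194
```

>>> {"op": "arm_command", "data": {
  "plan": [
    {"tx":0,"ty":0,"tz":0.15,"wx":0,"wy":0,"wz":0,"hand":1},
    {"tx":0,"ty":0,"tz":0.12,"wx":0,"wy":0,"wz":0,"hand":1}
  ]
}}

```text
time_s: 20.6
tcp_pos: [0.4476, 0.2418, 0.1926]
ee_rot: [0.78, -0.626, 0.002, -0.004]
ft_force: [-2.2, -1.5, 5.3]
gripper_width: 0.0185
```

>>> {"op": "arm_command", "data": {
  "plan": [
    {"tx":0,"ty":0,"tz":0.12,"wx":0,"wy":0,"wz":0,"hand":1}
  ]
}}

```text
time_s: 20.7
tcp_pos: [0.4476, 0.2418, 0.1924]
ee_rot: [0.78, -0.626, 0.002, -0.004]
ft_force: [-2.5, -2.5, 5.3]
gripper_width: 0.0193
```

>>> {"op": "arm_command", "data": {
  "plan": [
    {"tx":0,"ty":0,"tz":0.2,"wx":0,"wy":0,"wz":0,"hand":1},
    {"tx":0,"ty":0,"tz":0.2,"wx":0,"wy":0,"wz":0,"hand":1}
  ]
}}

```text
time_s: 20.9
tcp_pos: [0.4476, 0.2417, 0.1906]
ee_rot: [0.78, -0.625, 0.002, -0.005]
ft_force: [-2.1, -2.0, 6.9]
gripper_width: 0.019
```

>>> {"op": "arm_command", "data": {
  "plan": [
    {"tx":0,"ty":0,"tz":0.2,"wx":0,"wy":0,"wz":0,"hand":1},
    {"tx":0,"ty":0,"tz":0.15,"wx":0,"wy":0,"wz":0,"hand":1}
  ]
}}

```text
time_s: 21.1
tcp_pos: [0.4475, 0.2417, 0.1893]
ee_rot: [0.78, -0.625, 0.002, -0.005]
ft_force: [-2.0, -1.9, 4.3]
gripper_width: 0.0191
```

```bash
python3 - <<'E'
from h import *
st()
E
```

```text
t 21.10 tcp [0.4475 0.2417 0.1893] F [-2.02 -1.86  4.29] T [0.005 0.457 0.111] w 0.0191 q [ 3.630e-01 -0.000e+00 -1.780e-01  1.381e+00  1.000e-03 -1.428e+00]
toolx [ 0.2183 -0.9759 -0.003 ] toolz [ 0.0106  0.0055 -0.9999] yaw -77.39
```

>>> {"op": "arm_command", "data": {
  "plan": [
    {"tx":0,"ty":0,"tz":0.15,"wx":-0.4,"wy":0.1,"wz":0,"hand":1}
  ]
}}

```text
time_s: 21.2
tcp_pos: [0.4477, 0.2418, 0.189]
ee_rot: [0.78, -0.625, 0.001, -0.003]
ft_force: [-1.5, -0.5, 5.6]
gripper_width: 0.0189
```

>>> {"op": "arm_command", "data": {
  "plan": [
    {"tx":0,"ty":0,"tz":0.15,"wx":-0.3,"wy":0.1,"wz":0,"hand":1}
  ]
}}

```text
time_s: 21.3
tcp_pos: [0.4479, 0.2419, 0.1884]
ee_rot: [0.781, -0.625, 0.001, -0.001]
ft_force: [-1.0, -0.4, 5.0]
gripper_width: 0.019
```

>>> {"op": "arm_command", "data": {
  "plan": [
    {"tx":0,"ty":0,"tz":0.15,"wx":0,"wy":0,"wz":0,"hand":1}
  ]
}}

```text
time_s: 21.4
tcp_pos: [0.448, 0.2419, 0.1873]
ee_rot: [0.781, -0.625, 0.001, -0.001]
ft_force: [-1.0, -1.5, 3.7]
gripper_width: 0.0193
```

Force is falling again at the same height; go on below it in small steps.

>>> {"op": "arm_command", "data": {
  "plan": [
    {"tx":0,"ty":0,"tz":0.1,"wx":0,"wy":0,"wz":0,"hand":1}
  ]
}}

```text
time_s: 21.5
tcp_pos: [0.4479, 0.2419, 0.1863]
ee_rot: [0.781, -0.625, 0.001, -0.001]
ft_force: [-0.9, -1.6, 3.1]
gripper_width: 0.0191
```

>>> {"op": "arm_command", "data": {
  "plan": [
    {"tx":0,"ty":0,"tz":0.1,"wx":0,"wy":0,"wz":0,"hand":1}
  ]
}}

```text
time_s: 21.6
tcp_pos: [0.4479, 0.2419, 0.1851]
ee_rot: [0.781, -0.625, 0.001, -0.001]
ft_force: [-1.0, -0.5, 2.8]
gripper_width: 0.0194
```

```bash
python3 - <<'E'
from h import *
st(); snap('wrist','w19');crop('w19',330,250,460,330,6,'w19c');st()
E
```

```text
t 21.60 tcp [0.4479 0.2419 0.1851] F [-1.02 -0.54  2.84] T [0.067 0.246 0.074] w 0.0194 q [ 0.363  0.011 -0.174  1.383  0.    -1.428]
toolx [ 2.185e-01 -9.758e-01 -4.000e-04] toolz [ 2.2e-03  9.0e-04 -1.0e+00] yaw -77.38
t 21.65 tcp [0.4479 0.2419 0.1848] F [ 0.06 -0.11  2.2 ] T [0.071 0.146 0.037] w 0.0193 q [ 0.363  0.012 -0.175  1.382  0.    -1.428]
toolx [ 2.185e-01 -9.758e-01 -4.000e-04] toolz [ 1.9e-03  8.0e-04 -1.0e+00] yaw -77.38
```

>>> {"op": "arm_command", "data": {
  "plan": [
    {"tx":0,"ty":0,"tz":0.08,"wx":0,"wy":0,"wz":0,"hand":1}
  ]
}}

```text
time_s: 21.75
tcp_pos: [0.4478, 0.2419, 0.1836]
ee_rot: [0.781, -0.625, 0.0, -0.001]
ft_force: [-0.6, -0.5, 1.3]
gripper_width: 0.0189
```

```bash
python3 - <<'E'
from h import *
st()
E
```

```text
t 21.75 tcp [0.4478 0.2419 0.1836] F [-0.57 -0.51  1.31] T [0.056 0.112 0.052] w 0.0189 q [ 0.363  0.012 -0.177  1.38   0.    -1.428]
toolx [ 2.184e-01 -9.759e-01 -3.000e-04] toolz [ 1.8e-03  7.0e-04 -1.0e+00] yaw -77.39
```

>>> {"op": "arm_command", "data": {
  "plan": [
    {"tx":0,"ty":0,"tz":0,"wx":0,"wy":0,"wz":0,"hand":1}
  ]
}}

```text
time_s: 21.85
tcp_pos: [0.4478, 0.2419, 0.183]
ee_rot: [0.78, -0.625, 0.0, -0.001]
ft_force: [0.3, -0.6, 1.2]
gripper_width: 0.019
```

```bash
cat >> h.py <<'E'
def sash(f):
  g=cv2.imread(f'pics/{f}.png').astype(np.float32).mean(2); print(f,[int(np.argmin(np.diff(cv2.resize(g[130:185,u-1:u+2].mean(1)[:,None],None,fx=1,fy=10,interpolation=cv2.INTER_CUBIC)[:,0])))/10+130 for u in (386,390,394)])
E
python3 - <<'E'
from h import *
st(); snap('scene','s20');sash('s20');st()
E
```

```text
t 21.85 tcp [0.4478 0.2419 0.183 ] F [ 0.3  -0.59  1.2 ] T [ 0.056 -0.011  0.016] w 0.0190 q [ 0.363  0.013 -0.177  1.379  0.    -1.427]
toolx [ 2.183e-01 -9.759e-01 -2.000e-04] toolz [ 1.5e-03  6.0e-04 -1.0e+00] yaw -77.39
s20 [170.5, 171.8, 173.4]
t 21.90 tcp [0.4478 0.2419 0.183 ] F [ 0.24 -0.75  0.72] T [0.074 0.056 0.043] w 0.0188 q [ 0.363  0.013 -0.177  1.379  0.    -1.427]
toolx [ 2.183e-01 -9.759e-01 -3.000e-04] toolz [ 1.4e-03  6.0e-04 -1.0e+00] yaw -77.39
```

>>> {"op": "arm_command", "data": {
  "plan": [
    {"tx":0,"ty":0,"tz":-0.2,"wx":0,"wy":0,"wz":0,"hand":1},
    {"tx":0,"ty":0,"tz":-0.2,"wx":0,"wy":0,"wz":0,"hand":1}
  ]
}}

```text
time_s: 22.1
tcp_pos: [0.4471, 0.2416, 0.1854]
ee_rot: [0.78, -0.625, -0.0, 0.001]
ft_force: [-0.8, -0.3, -1.4]
gripper_width: 0.0193
```

```bash

python3 - <<'E'
from h import *
st(); snap('scene','s21');sash('s21');st()
E
```

```text
t 22.10 tcp [0.4471 0.2416 0.1854] F [-0.81 -0.27 -1.41] T [-0.033  0.037  0.007] w 0.0193 q [ 0.363  0.012 -0.173  1.387 -0.    -1.427]
toolx [ 2.182e-01 -9.759e-01  6.000e-04] toolz [-1.e-03 -8.e-04 -1.e+00] yaw -77.4
s21 [170.5, 171.8, 173.4]
t 22.15 tcp [0.4473 0.2416 0.1858] F [ 0.03  0.56 -1.04] T [-0.038 -0.046  0.025] w 0.0188 q [ 0.363  0.012 -0.172  1.387 -0.    -1.427]
toolx [ 2.182e-01 -9.759e-01  4.000e-04] toolz [-7.e-04 -6.e-04 -1.e+00] yaw -77.4
```

>>> {"op": "arm_command", "data": {
  "plan": [
    {"tx":0,"ty":0,"tz":-0.2,"wx":0,"wy":0,"wz":0,"hand":1},
    {"tx":0,"ty":0,"tz":-0.2,"wx":0,"wy":0,"wz":0,"hand":1}
  ]
}}

```text
time_s: 22.35
tcp_pos: [0.4469, 0.2414, 0.1892]
ee_rot: [0.78, -0.625, -0.0, 0.001]
ft_force: [-0.7, 0.3, -1.7]
gripper_width: 0.0191
```

```bash

python3 - <<'E'
from h import *
st(); snap('scene','s22');sash('s22');st();crop('s22',310,130,430,220,6,'s22c')
E
```

```text
t 22.35 tcp [0.4469 0.2414 0.1892] F [-0.7   0.26 -1.71] T [-0.003 -0.025 -0.002] w 0.0191 q [ 3.630e-01  1.100e-02 -1.660e-01  1.396e+00 -1.000e-03 -1.427e+00]
toolx [ 2.182e-01 -9.759e-01  9.000e-04] toolz [-0.0022 -0.0014 -1.    ] yaw -77.4
s22 [170.5, 171.8, 173.4]
t 22.40 tcp [0.447  0.2415 0.1896] F [ 0.21  0.43 -1.22] T [ 0.07  -0.007 -0.03 ] w 0.0190 q [ 3.630e-01  1.100e-02 -1.660e-01  1.396e+00 -1.000e-03 -1.427e+00]
toolx [ 2.182e-01 -9.759e-01  8.000e-04] toolz [-0.0016 -0.0011 -1.    ] yaw -77.4
```

View pics/s22c.png

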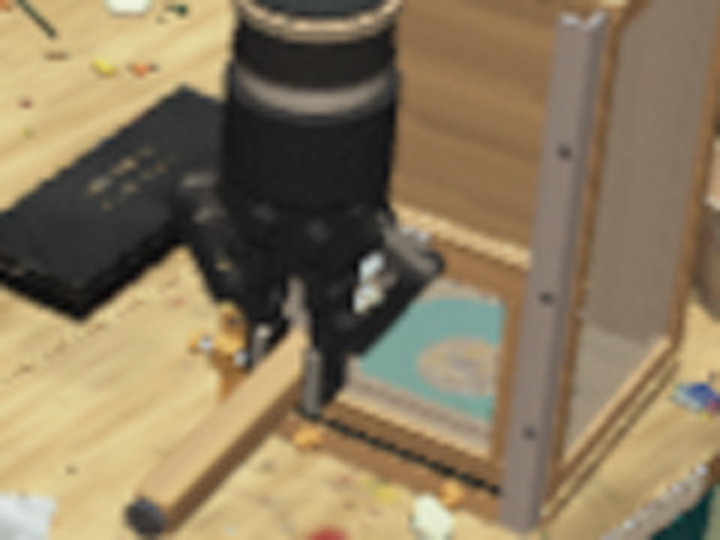

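>>> {"op": "arm_command", "data": {
  "plan": [
    {"tx":0,"ty":0,"tz":-0.3,"wx":0,"wy":0,"wz":0,"hand":1},
    {"tx":0,"ty":0,"tz":-0.3,"wx":0,"wy":0,"wz":0,"hand":1},
    {"tx":0,"ty":0,"tz":0,"wx":0,"wy":0,"wz":0,"hand":1}
  ]
}}

```text
time_s: 22.7
tcp_pos: [0.4471, 0.2415, 0.1963]
ee_rot: [0.78, -0.625, -0.0, 0.001]
ft_force: [1.0, 0.3, -1.6]
gripper_width: 0.0188
```

```bash

python3 - <<'E'
from h import *
st(); snap('scene','s23');sash('s23');st()
E
```

```text
t 22.70 tcp [0.4471 0.2415 0.1963] F [ 1.01  0.29 -1.56] T [ 0.042  0.042 -0.003] w 0.0188 q [ 3.630e-01  9.000e-03 -1.540e-01  1.409e+00 -1.000e-03 -1.427e+00]
toolx [ 2.182e-01 -9.759e-01  8.000e-04] toolz [-0.0013 -0.0011 -1.    ] yaw -77.4
s23 [170.5, 171.8, 173.4]
t 22.75 tcp [0.4471 0.2415 0.1961] F [-0.03  0.31 -1.52] T [0.034 0.016 0.004] w 0.0192 q [ 3.640e-01  9.000e-03 -1.550e-01  1.409e+00 -1.000e-03 -1.427e+00]
toolx [ 2.182e-01 -9.759e-01  8.000e-04] toolz [-0.0014 -0.0011 -1.    ] yaw -77.4
```

Sash stays, no contact. Back out slowly.

>>> {"op": "arm_command", "data": {
  "plan": [
    {"tx":0.5,"ty":0,"tz":0,"wx":0,"wy":0,"wz":0,"hand":1},
    {"tx":0.4,"ty":0,"tz":0,"wx":0,"wy":0,"wz":0,"hand":1}
  ]
}}

```text
time_s: 22.95
tcp_pos: [0.4491, 0.2325, 0.1961]
ee_rot: [0.781, -0.625, -0.0, 0.001]
ft_force: [-0.0, -0.3, -1.4]
gripper_width: 0.0192
```

```bash

python3 - <<'E'
from h import *
st()
E
```

```text
t 22.95 tcp [0.4491 0.2325 0.1961] F [-0.05 -0.34 -1.4 ] T [0.034 0.004 0.025] w 0.0192 q [ 3.450e-01  3.000e-03 -1.610e-01  1.409e+00 -1.000e-03 -1.446e+00]
toolx [ 2.191e-01 -9.757e-01  9.000e-04] toolz [-0.0013 -0.0012 -1.    ] yaw -77.34
```

>>> {"op": "arm_command", "data": {
  "plan": [
    {"tx":0.5,"ty":0,"tz":0,"wx":0,"wy":0,"wz":0,"hand":1},
    {"tx":0.5,"ty":0,"tz":0,"wx":0,"wy":0,"wz":0,"hand":1}
  ]
}}

```text
time_s: 23.15
tcp_pos: [0.4513, 0.2218, 0.1959]
ee_rot: [0.781, -0.625, -0.0, 0.001]
ft_force: [-0.1, 0.2, -2.1]
gripper_width: 0.019
```

```bash

python3 - <<'E'
from h import *
st(); snap('scene','s24');sash('s24');st()
E
```

```text
t 23.15 tcp [0.4513 0.2218 0.1959] F [-0.1   0.21 -2.08] T [ 0.022 -0.035  0.012] w 0.0190 q [ 3.240e-01 -4.000e-03 -1.680e-01  1.409e+00 -1.000e-03 -1.468e+00]
toolx [ 0.219  -0.9757  0.0011] toolz [-0.0017 -0.0015 -1.    ] yaw -77.35
s24 [170.4, 171.7, 173.4]
t 23.20 tcp [0.4515 0.2211 0.1959] F [-0.81 -1.57 -1.25] T [-0.002  0.004 -0.019] w 0.0188 q [ 0.323 -0.004 -0.169  1.409 -0.002 -1.468]
toolx [ 0.2183 -0.9759  0.0019] toolz [-0.0015 -0.0023 -1.    ] yaw -77.39
```

>>> {"op": "arm_command", "data": {
  "plan": [
    {"tx":1,"ty":0,"tz":0,"wx":0,"wy":0,"wz":0,"hand":1},
    {"tx":2,"ty":0,"tz":0,"wx":0,"wy":0,"wz":0,"hand":1},
    {"tx":3,"ty":0,"tz":-2,"wx":0,"wy":0,"wz":0,"hand":1},
    {"tx":4,"ty":0,"tz":-3,"wx":0,"wy":0,"wz":0,"hand":1},
    {"tx":4,"ty":0,"tz":-3,"wx":0,"wy":0,"wz":0,"hand":1},
    {"tx":4,"ty":0,"tz":0,"wx":0,"wy":0,"wz":0,"hand":1},
    {"tx":4,"ty":0,"tz":0,"wx":0,"wy":0,"wz":0,"hand":1},
    {"tx":0,"ty":0,"tz":0,"wx":0,"wy":0,"wz":0,"hand":1}
  ]
}}

```text
time_s: 24.0
tcp_pos: [0.5012, -0.0059, 0.2786]
ee_rot: [0.781, -0.624, 0.002, 0.003]
ft_force: [-0.0, 0.2, -0.3]
gripper_width: 0.0192
```

```bash

python3 - <<'E'
from h import *
st(); snap('scene','s25');sash('s25');crop('s25',330,80,450,220,4,'s25c');go((.4734,-.1703,.26),-89.53)
E
```

```text
t 24.00 tcp [ 0.5012 -0.0059  0.2786] F [-0.02  0.18 -0.32] T [ 0.105 -0.004  0.005] w 0.0192 q [-0.142 -0.018 -0.018  1.571 -0.008 -1.935]
toolx [ 0.2205 -0.9754  0.0071] toolz [-0.0011 -0.0075 -1.    ] yaw -77.26
s25 [170.4, 171.7, 173.4]
shift cm [15.6   6.33  1.94] rotvec deg [ 0.17 -0.29 12.35] tcp [ 0.5006 -0.004   0.2784] t 24.05
```

View pics/s25c.png

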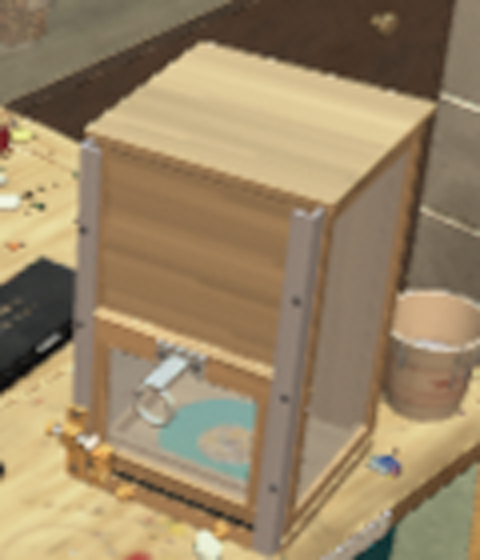

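Sash is down and held with the pole away. Now back to the rest.

>>> {"op": "arm_command", "data": {
  "plan": [
    {"tx":3.5,"ty":1.5,"tz":0,"wx":0,"wy":-0.2,"wz":6,"hand":1},
    {"tx":3.5,"ty":1,"tz":0,"wx":0,"wy":0,"wz":6,"hand":1},
    {"tx":3.5,"ty":0.5,"tz":0,"wx":0,"wy":0,"wz":0,"hand":1},
    {"tx":3.5,"ty":0,"tz":0,"wx":0,"wy":0,"wz":0,"hand":1},
    {"tx":0,"ty":0,"tz":0,"wx":0,"wy":0,"wz":0,"hand":1}
  ]
}}

```text
time_s: 24.55
tcp_pos: [0.4821, -0.1481, 0.2773]
ee_rot: [0.712, -0.702, -0.002, 0.001]
ft_force: [-0.1, 0.0, -0.9]
gripper_width: 0.0188
```

```bash

python3 - <<'E'
from h import *
st();go((.4734,-.1703,.22),-89.53)
E
```

```text
t 24.55 tcp [ 0.4821 -0.1481  0.2773] F [-0.09  0.   -0.86] T [ 0.144 -0.024  0.01 ] w 0.0188 q [-0.431 -0.006 -0.008  1.573 -0.    -2.015]
toolx [ 0.013  -0.9999 -0.0019] toolz [-0.0047  0.0019 -1.    ] yaw -89.25
shift cm [2.22 0.87 5.73] rotvec deg [0.27 0.11 0.28] tcp [ 0.4821 -0.1481  0.2773] t 24.55
```

>>> {"op": "arm_command", "data": {
  "plan": [
    {"tx":1.1,"ty":0.45,"tz":2,"wx":0.2,"wy":0.1,"wz":0.3,"hand":1},
    {"tx":1.1,"ty":0.4,"tz":2,"wx":0,"wy":0,"wz":0,"hand":1},
    {"tx":0,"ty":0,"tz":2,"wx":0,"wy":0,"wz":0,"hand":1},
    {"tx":0,"ty":0,"tz":0,"wx":0,"wy":0,"wz":0,"hand":1},
    {"tx":0,"ty":0,"tz":0,"wx":0,"wy":0,"wz":0,"hand":1}
  ]
}}

```text
time_s: 25.05
tcp_pos: [0.4732, -0.1659, 0.216]
ee_rot: [0.711, -0.703, -0.002, -0.001]
ft_force: [0.7, -0.1, -1.5]
gripper_width: 0.0194
```

```bash

python3 - <<'E'
from h import *
st();go((.4734,-.1703,.15),-89.53)
E
```

```text
t 25.05 tcp [ 0.4732 -0.1659  0.216 ] F [ 0.67 -0.09 -1.51] T [ 0.074 -0.039 -0.007] w 0.0194 q [-0.473 -0.013 -0.137  1.45   0.004 -2.056]
toolx [ 0.0121 -0.9999 -0.0046] toolz [-0.0011  0.0046 -1.    ] yaw -89.31
shift cm [ 0.48 -0.02  6.59] rotvec deg [0.06 0.26 0.22] tcp [ 0.4732 -0.1659  0.216 ] t 25.05
```

>>> {"op": "arm_command", "data": {
  "plan": [
    {"tx":0.3,"ty":0,"tz":2,"wx":0,"wy":0.3,"wz":0.2,"hand":1},
    {"tx":0.2,"ty":0,"tz":2,"wx":0,"wy":0,"wz":0,"hand":1},
    {"tx":0,"ty":0,"tz":2,"wx":0,"wy":0,"wz":0,"hand":1},
    {"tx":0,"ty":0,"tz":0.4,"wx":0,"wy":0,"wz":0,"hand":1},
    {"tx":0,"ty":0,"tz":0,"wx":0,"wy":0,"wz":0,"hand":1},
    {"tx":0,"ty":0,"tz":0,"wx":0,"wy":0,"wz":0,"hand":1}
  ]
}}

```text
time_s: 25.65
tcp_pos: [0.478, -0.168, 0.159]
ee_rot: [0.713, -0.701, 0.005, -0.002]
ft_force: [-0.4, -0.4, -0.8]
gripper_width: 0.0188
```

```bash

python3 - <<'E'
from h import *
st();go((.4734,-.1703,.1167),-89.53); snap('wrist','w30');snap('scene','s30');crop('s30',180,240,300,340,6,'s30c')
E
```

```text
t 25.65 tcp [ 0.478 -0.168  0.159] F [-0.35 -0.38 -0.82] T [0.026 0.029 0.006] w 0.0188 q [-4.710e-01  8.000e-03 -2.300e-01  1.322e+00  1.000e-03 -2.057e+00]
toolx [ 0.0159 -0.9999  0.0045] toolz [ 0.01   -0.0044 -0.9999] yaw -89.09
shift cm [0.21 0.5  4.23] rotvec deg [-0.57 -0.26  0.44] tcp [ 0.478 -0.168  0.159] t 25.65
```

View pics/w30.png

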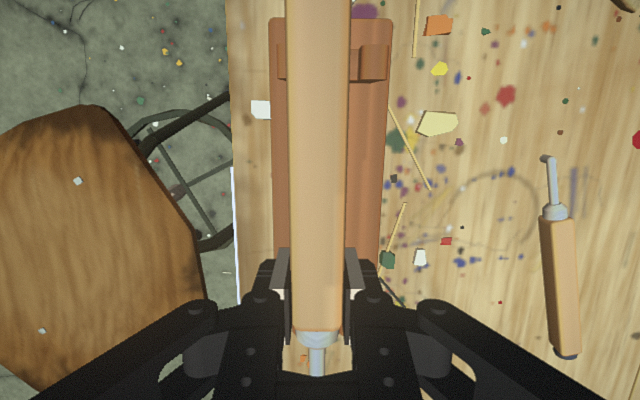

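View pics/s30c.png

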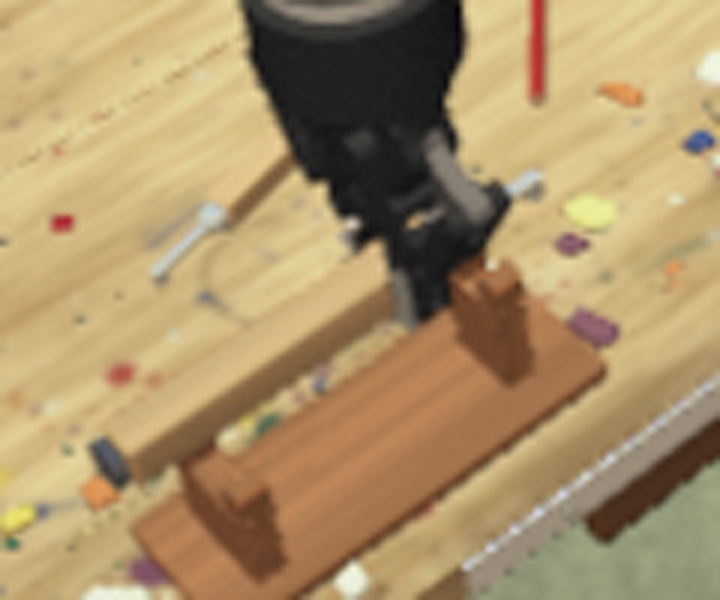

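>>> {"op": "arm_command", "data": {
  "plan": [
    {"tx":0.1,"ty":0.3,"tz":0.8,"wx":-0.6,"wy":-0.2,"wz":0.4,"hand":1},
    {"tx":0.1,"ty":0.3,"tz":0.8,"wx":0,"wy":0,"wz":0,"hand":1},
    {"tx":0,"ty":0,"tz":0,"wx":0,"wy":0,"wz":0,"hand":1},
    {"tx":0,"ty":0,"tz":0,"wx":0,"wy":0,"wz":0,"hand":1}
  ]
}}

```text
time_s: 26.15
tcp_pos: [0.4729, -0.1713, 0.1441]
ee_rot: [0.71, -0.704, 0.002, 0.0]
ft_force: [-0.2, -0.0, -1.3]
gripper_width: 0.0185
```

```bash

python3 - <<'E'
from h import *
st();go((.4734,-.1703,.1167),-89.53)
E
```

```text
t 26.15 tcp [ 0.4729 -0.1713  0.1441] F [-0.15 -0.02 -1.34] T [ 0.049 -0.039 -0.009] w 0.0185 q [-4.800e-01  1.400e-02 -2.550e-01  1.298e+00 -1.000e-03 -2.059e+00]
toolx [ 0.0077 -1.      0.0031] toolz [ 0.0027 -0.0031 -1.    ] yaw -89.56
shift cm [-0.11 -0.04  2.74] rotvec deg [-0.16 -0.18 -0.03] tcp [ 0.4729 -0.1713  0.1441] t 26.15
```

>>> {"op": "arm_command", "data": {
  "plan": [
    {"tx":-0.1,"ty":0,"tz":0.8,"wx":-0.1,"wy":-0.2,"wz":0,"hand":1},
    {"tx":0,"ty":0,"tz":0.6,"wx":0,"wy":0,"wz":0,"hand":1},
    {"tx":0,"ty":0,"tz":0,"wx":0,"wy":0,"wz":0,"hand":1}
  ]
}}

```text
time_s: 26.45
tcp_pos: [0.4727, -0.1703, 0.1287]
ee_rot: [0.71, -0.705, -0.0, -0.001]
ft_force: [0.4, 0.6, -0.8]
gripper_width: 0.0191
```

```bash

python3 - <<'E'
from h import *
st();go((.4734,-.1703,.1167),-89.53);snap('wrist','w31');snap('scene','s31');crop('s31',180,240,300,340,6,'s31c')
E
```

```text
t 26.45 tcp [ 0.4727 -0.1703  0.1287] F [ 0.44  0.57 -0.76] T [ 0.006  0.024 -0.006] w 0.0191 q [-4.800e-01  2.500e-02 -2.740e-01  1.271e+00  1.000e-03 -2.058e+00]
toolx [ 0.0073 -1.     -0.001 ] toolz [ 5.e-04  1.e-03 -1.e+00] yaw -89.58
shift cm [ 0.   -0.07  1.2 ] rotvec deg [-0.03  0.06 -0.05] tcp [ 0.4727 -0.1703  0.1287] t 26.45
```

View pics/w31.png

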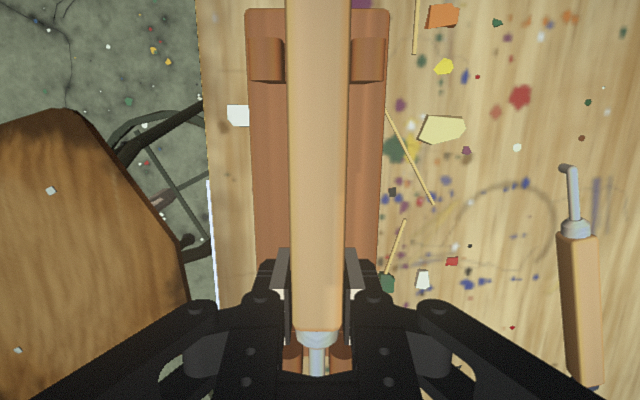

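View pics/s31c.png

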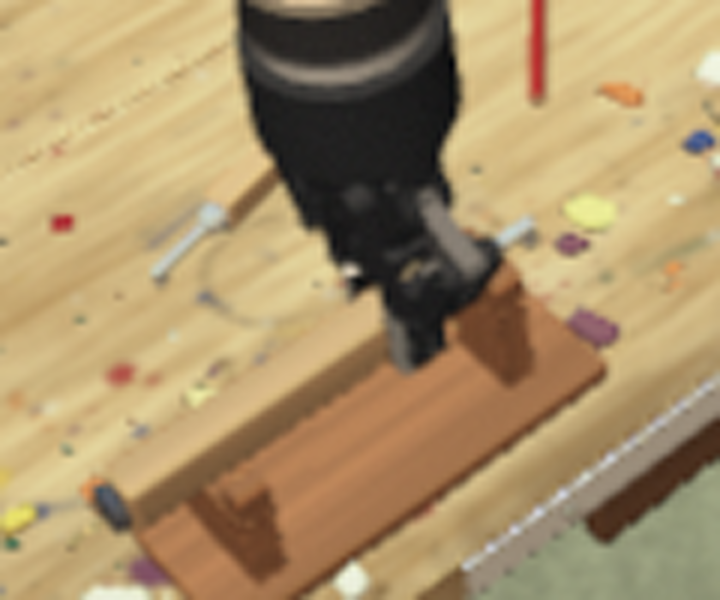

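>>> {"op": "arm_command", "data": {
  "plan": [
    {"tx":0,"ty":-0.05,"tz":0.4,"wx":0,"wy":0,"wz":0,"hand":1},
    {"tx":0,"ty":0,"tz":0.3,"wx":0,"wy":0,"wz":0,"hand":1}
  ]
}}

```text
time_s: 26.75
tcp_pos: [0.4742, -0.1707, 0.1229]
ee_rot: [0.71, -0.704, 0.001, -0.001]
ft_force: [-0.8, 0.0, -1.1]
gripper_width: 0.0192
```

>>> {"op": "arm_command", "data": {
  "plan": [
    {"tx":0,"ty":0,"tz":0.2,"wx":0,"wy":0,"wz":0,"hand":1},
    {"tx":0,"ty":0,"tz":0.1,"wx":0,"wy":0,"wz":0,"hand":1}
  ]
}}

```text
time_s: 26.95
tcp_pos: [0.4742, -0.1707, 0.1194]
ee_rot: [0.71, -0.704, 0.001, -0.001]
ft_force: [-0.5, 0.0, -1.2]
gripper_width: 0.0192
```

```bash

python3 - <<'E'
from h import *
st();go((.4734,-.1703,.1167),-89.53)
E
```

```text
t 26.95 tcp [ 0.4742 -0.1707  0.1194] F [-0.46  0.04 -1.24] T [-0.011  0.033 -0.018] w 0.0192 q [-4.790e-01  3.300e-02 -2.850e-01  1.250e+00  1.000e-03 -2.058e+00]
toolx [ 7.6e-03 -1.0e+00  3.0e-04] toolz [ 2.8e-03 -2.0e-04 -1.0e+00] yaw -89.57
shift cm [-0.04  0.08  0.27] rotvec deg [-0.16 -0.01 -0.04] tcp [ 0.4742 -0.1707  0.1194] t 26.95
```

>>> {"op": "arm_command", "data": {
  "plan": [
    {"tx":0,"ty":0.05,"tz":0.15,"wx":0,"wy":0,"wz":0,"hand":1},
    {"tx":0,"ty":0,"tz":0.1,"wx":0,"wy":0,"wz":0,"hand":1}
  ]
}}

```text
time_s: 27.15
tcp_pos: [0.4737, -0.1706, 0.1167]
ee_rot: [0.71, -0.704, 0.001, -0.001]
ft_force: [-0.5, -0.6, -0.9]
gripper_width: 0.019
```

```bash

python3 - <<'E'
from h import *
st();go((.4734,-.1703,.1167),-89.53)
E
```

```text
t 27.15 tcp [ 0.4737 -0.1706  0.1167] F [-0.49 -0.62 -0.86] T [ 0.045  0.044 -0.057] w 0.0190 q [-4.800e-01  3.400e-02 -2.900e-01  1.244e+00  1.000e-03 -2.058e+00]
toolx [ 7.6e-03 -1.0e+00  2.0e-04] toolz [ 2.9e-03 -2.0e-04 -1.0e+00] yaw -89.56
shift cm [-0.03  0.03  0.  ] rotvec deg [-0.17 -0.01 -0.03] tcp [ 0.4737 -0.1706  0.1167] t 27.15
```

>>> {"op": "arm_command", "data": {
  "plan": [
    {"tx":0,"ty":0,"tz":0.12,"wx":0,"wy":0,"wz":0,"hand":1},
    {"tx":0,"ty":0,"tz":0,"wx":0,"wy":0,"wz":0,"hand":1}
  ]
}}

```text
time_s: 27.35
tcp_pos: [0.4739, -0.1707, 0.117]
ee_rot: [0.71, -0.704, 0.002, -0.001]
ft_force: [-1.2, -0.1, -0.7]
gripper_width: 0.0192
```

```bash

python3 - <<'E'
from h import *
st();snap('scene','s32');st()
E
```

```text
t 27.35 tcp [ 0.4739 -0.1707  0.117 ] F [-1.17 -0.15 -0.72] T [-0.018 -0.001  0.033] w 0.0192 q [-4.800e-01  3.300e-02 -2.900e-01  1.244e+00  1.000e-03 -2.058e+00]
toolx [ 7.6e-03 -1.0e+00  8.0e-04] toolz [ 3.7e-03 -7.0e-04 -1.0e+00] yaw -89.57
t 27.40 tcp [ 0.474  -0.1708  0.117 ] F [ 0.41 -0.18 -0.83] T [-0.015  0.032  0.002] w 0.0190 q [-4.790e-01  3.400e-02 -2.900e-01  1.243e+00  1.000e-03 -2.058e+00]
toolx [ 7.6e-03 -1.0e+00  9.0e-04] toolz [ 4.e-03 -9.e-04 -1.e+00] yaw -89.56
```

>>> {"op": "arm_command", "data": {
  "plan": [
    {"tx":0,"ty":0,"tz":0.15,"wx":-0.2,"wy":0,"wz":0,"hand":1},
    {"tx":0,"ty":0,"tz":0.1,"wx":0,"wy":0,"wz":0,"hand":1}
  ]
}}

```text
time_s: 27.6
tcp_pos: [0.4742, -0.1708, 0.1166]
ee_rot: [0.71, -0.704, 0.001, 0.0]
ft_force: [-3.4, 2.1, 5.7]
gripper_width: 0.0191
```

>>> {"op": "arm_command", "data": {
  "plan": [
    {"tx":0,"ty":0,"tz":0.1,"wx":0,"wy":0,"wz":0,"hand":1}
  ]
}}

```text
time_s: 27.7
tcp_pos: [0.4743, -0.1708, 0.1166]
ee_rot: [0.71, -0.704, 0.001, 0.0]
ft_force: [-2.4, 1.8, 5.1]
gripper_width: 0.019
```

```bash

python3 - <<'E'
from h import *
st()
E
```

```text
t 27.70 tcp [ 0.4743 -0.1708  0.1166] F [-2.42  1.79  5.13] T [ 0.237  0.492 -0.06 ] w 0.0190 q [-4.780e-01  3.700e-02 -2.880e-01  1.245e+00 -1.000e-03 -2.057e+00]
toolx [ 0.0076 -1.      0.0016] toolz [ 0.0013 -0.0016 -1.    ] yaw -89.56
```

>>> {"op": "arm_command", "data": {
  "plan": [
    {"tx":0,"ty":0,"tz":0,"wx":0,"wy":0,"wz":0,"hand":0.7},
    {"tx":0,"ty":0,"tz":0,"wx":0,"wy":0,"wz":0,"hand":0.5},
    {"tx":0,"ty":0,"tz":0,"wx":0,"wy":0,"wz":0,"hand":0.3},
    {"tx":0,"ty":0,"tz":0,"wx":0,"wy":0,"wz":0,"hand":0},
    {"tx":0,"ty":0,"tz":0,"wx":0,"wy":0,"wz":0,"hand":0},
    {"tx":0,"ty":0,"tz":0,"wx":0,"wy":0,"wz":0,"hand":0}
  ]
}}

```text
time_s: 28.3
tcp_pos: [0.4748, -0.1712, 0.1163]
ee_rot: [0.71, -0.704, 0.002, 0.0]
ft_force: [-1.0, 0.2, 0.5]
gripper_width: 0.0854
```

```bash

python3 - <<'E'
from h import *
st();snap('wrist','w33')
E
```

```text
t 28.30 tcp [ 0.4748 -0.1712  0.1163] F [-1.04  0.22  0.49] T [-0.05   0.01  -0.063] w 0.0854 q [-4.780e-01  3.700e-02 -2.880e-01  1.243e+00 -1.000e-03 -2.057e+00]
toolx [ 0.0076 -1.      0.0024] toolz [ 0.0022 -0.0024 -1.    ] yaw -89.56
```

View pics/w33.png

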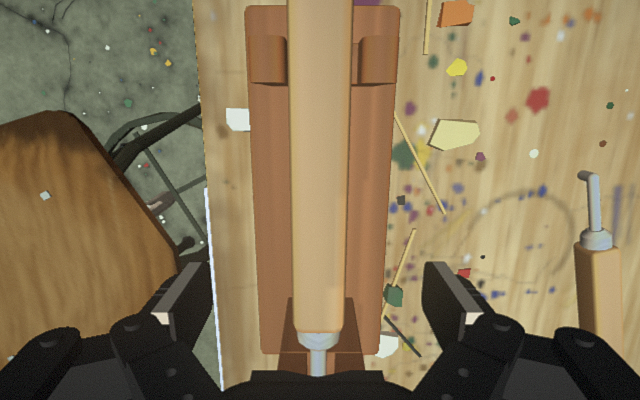

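Pole lies in both forks. Lift straight up and look.

>>> {"op": "arm_command", "data": {
  "plan": [
    {"tx":0,"ty":0,"tz":-1.5,"wx":0,"wy":0,"wz":0,"hand":0},
    {"tx":0,"ty":0,"tz":-3,"wx":0,"wy":0,"wz":0,"hand":0},
    {"tx":0,"ty":0,"tz":-4.5,"wx":0,"wy":0,"wz":0,"hand":0},
    {"tx":0,"ty":0,"tz":-4.5,"wx":0,"wy":0,"wz":0,"hand":0},
    {"tx":0,"ty":0,"tz":-4.5,"wx":0,"wy":0,"wz":0,"hand":0},
    {"tx":0,"ty":0,"tz":-4,"wx":0,"wy":0,"wz":0,"hand":0},
    {"tx":0,"ty":0,"tz":0,"wx":0,"wy":0,"wz":0,"hand":0},
    {"tx":0,"ty":0,"tz":0,"wx":0,"wy":0,"wz":0,"hand":0}
  ]
}}

```text
time_s: 29.15
tcp_pos: [0.4729, -0.17, 0.3413]
ee_rot: [0.71, -0.704, -0.001, 0.001]
ft_force: [-0.1, -0.4, -1.3]
gripper_width: 0.0852
```

```bash

python3 - <<'E'
from h import *
st();c=snap('wrist','w34');snap('scene','s34');sash('s34')
a=cv2.imread('pics/s34.png')[150:360,180:430];b=cv2.imread('pics/w34.png')[0:280,270:400]
cv2.imwrite('pics/f1.png',cv2.resize(a,None,fx=2.8,fy=2.8,interpolation=cv2.INTER_CUBIC));cv2.imwrite('pics/f2.png',cv2.resize(b,None,fx=2.1,fy=2.1,interpolation=cv2.INTER_CUBIC))
d=np.abs(cv2.imread('pics/s34.png').astype(int)-cv2.imread('pics/scene0.png').astype(int)).max(2)
for n,(u0,v0,u1,v1) in dict(ink=(298,243,322,280),jar=(332,228,358,258),pole=(195,275,285,340)).items(): print(n,(d[v0:v1,u0:u1]>40).mean().round(4))
E
```

```text
t 29.15 tcp [ 0.4729 -0.17    0.3413] F [-0.06 -0.42 -1.31] T [-0.017  0.069 -0.016] w 0.0852 q [-4.780e-01  5.000e-03  1.310e-01  1.699e+00 -1.000e-03 -2.056e+00]
toolx [ 7.4e-03 -1.0e+00 -7.0e-04] toolz [-3.5e-03  7.0e-04 -1.0e+00] yaw -89.57
s34 [170.4, 171.7, 173.4]
ink 0.0
jar 0.0
pole 0.0009
```

View pics/f1.png

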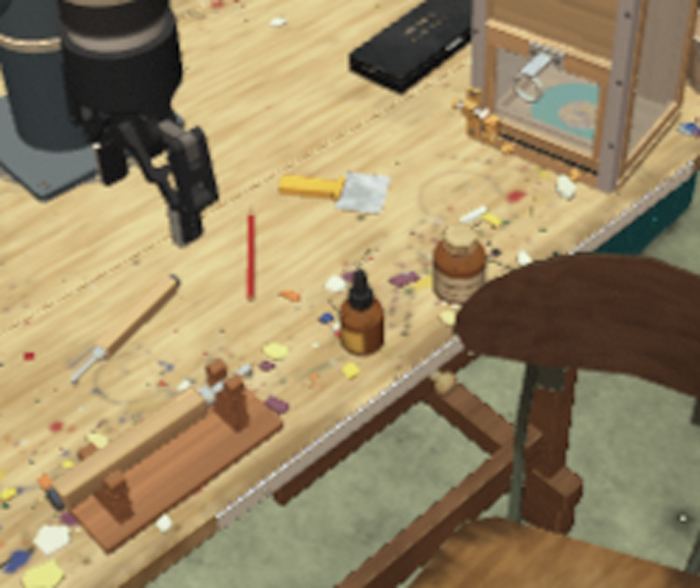

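View pics/f2.png

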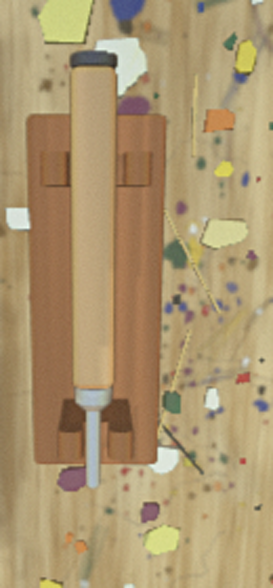

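The pole lies as it did at the start (its scene pixels differ from the first picture by 0.1%). The sash is down and held, and the jar and bottle have not moved.

```bash
python3 -c "
from cell import arm
print(arm.close_job())"
```

```text
the job is handed in; nothing more can be done
None
```

The job is done and was handed in at about 29 s of the 72 s allowed. The sash is down and held by its catch, and the pole is back in its rest, hook end over the narrow fork.

- **First pull fell short:** I stopped when the force dropped, thinking the catch had snapped. When I eased up, the sash rose about 10 mm with the hook, so it was not latched. The hook stayed in the ring, so the sash did not run back.
- **Second pull held:** I took it about 4 mm lower. The pull peaked at about 8 N in single readings (the sensor scatters by about 0.7 N) and then fell away. The sash then stayed at the same pixels through the lift, the unhooking and the final picture.
- **Last checks:**
  - The pole lies in both forks, and its scene picture matches the first one to within 0.1% of pixels.
  - The jar and ink bottle show no change in the pictures.
  - The gripper is open and well clear of everything.
- **What I could not see:** The gripper hid the hook in the camera views while it was in the ring. I judged the hooking and unhooking by position, force and the sash's movement.

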